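Fit a fresh cell in the portion scale's battery bay

ROBOT

A 6-joint arm with a two-finger parallel gripper is mounted at the origin on the work surface. World frame = base frame: x ahead of the robot, y to its left, z up, the work surface at z = 0. Lengths are in m, angles in degrees, forces in N, time in s.
With the tool pointing down it reaches from about 0.375 to 0.925 m from the base axis. Payload 5.7 kg.
Tool frame: the origin (TCP) lies on the centre line of the jaws, within the pads' length; the fingertips stand 17 mm ahead of it and the grasp point (between the pads) lies 2 mm behind it; z points along the fingers, y is the direction in which the jaws open and shut (so a half turn about z gives the same grasp; the last joint's range is limited). The gripper opens to 85 mm and grips with 20 to 120 N. Pads are 22 mm wide; open, the fingers measure 114 mm over their backs; the gripper's body (76 mm by 85 mm) begins 54 mm behind the grasp point. The pads swing forward as they close: fully open they stand 13 mm farther back than shut.
Start: joints at [66.629, 20.558, 86.54, -0, 72.909, -6.595], TCP at [0.173, 0.574, 0.218] pointing down, gripper open.
Joint ranges: [-170.27, 170.27], [-57.76, 135], [12.27, 136.19], [-55.21, 235.2], [11.17, 155.16], [-170.74, 170.74]. Speed limits (degrees/s): [136.94, 136.94, 180, 180, 180, 180].

INTERFACE

Orientations are given as [roll, pitch, yaw] about the fixed x, y, z axes, in that order (R = Rz(yaw) Ry(pitch) Rx(roll)).
In Python, from plant import arm gives the robot as it stands.
- The arm moves only by the tool step_arm, never from a script. Its argument "moves" is a list of rows, each a list of 2 entries, a list of its own where there are three numbers: the shift along the tool's x, y, z scaled (see below), then the turn about the tool's z scaled (see below). A call has 1 to 20 rows; each row is the pose to reach, as a shift and turn from the pose measured when the call began, along the tool's axes at that moment, turning the shorter way round; what a row does not reach only later rows make up. The controller multiplies each number of a shift by 10 cm and each number of a turn by 360 degrees. A row lasts 1/12 s, in which the tool goes at most 41.7 mm and 7.16 degrees, less where a joint would pass 70% of its speed; a pose out of reach is approached as far as the arm can. A call with a number of a shift or a turn outside -1 to 1 is refused whole. A call with a gripper value outside its range is refused whole. "claw" is the opening, from 0 (shut) to 1 (fully open), set as the call begins (left out, the last holds). The fingers move at their own pace and stop on an object; "newtons" is the grip in N (left out, the last holds). Time passes only in rows, so rows that repeat a pose let the fingers close. It gives the time, the measured TCP pose, the force and the opening at its end, in the units of the state.
- arm.sense(): the state, without advancing time (a new reading comes with each control period).
- arm.snapshot(name): name is "scene" or "side" or "wrist"; returns a dict with "pixels" (480x640x3 uint8, red, green, blue), "z_map" (480x640 float32, m along the optical axis (not along the pixel's ray), 0 where there is no reading), "mtx" (3x3 intrinsics, pixels), "world_from_camera" (4x4, takes a point from camera to world coordinates). Camera axes: x right, y up, looking along -z (the intrinsics and any distortion apply to the point x, -y, -z); pixel columns grow to the right and rows downward; lengths in m; the calibration is good to about 2 mm. A picture is of the moment at which its call begins.
- arm.hand_in(): hands the job in, once; it reports no verdict.
The state is a dict: "clock": time; "q": joint angles; "qd": joint speeds; "effort": joint torques, N m; "position": TCP position; "tcp_rot": TCP orientation; "ft_force": force on the tool from outside, world axes, zero at the start; "wrist_torque": the same for the moment, N m; "finger_gap": opening from 0.0 (shut) to 1.0 (fully open).
Only numpy, scipy, OpenCV 4.12 (cv2) and the standard library are available. Lean on these libraries where they do the work, as an engineer would, in place of code of your own. Each camera call takes 0.05 s, during which the arm holds its last target.

TASK

The portion scale needs power: take the fresh green cell from the blue tray and fit it in the scale's open battery bay. Slide its flat end slantwise under the clear hood, push it against the coil spring, then drop the end with the nub in, so that the cell lies level and fully home between spring and brass contact; let go of it. Leave the grey spent cell, the cup on the platter and the loose bay cover where they are.

Things in the scene. Friction and masses are not known exactly. Their poses are not given: they have to be found in the camera images.
- cell: Fresh rechargeable cell, green wrap with a white band near its + end, diameter 21, length 70 (68 can plus a nub of diameter 7.6 and length 2), about 70 g. Lies level in one of the two places of the blue tray, its axis 24.5 above the table. Origin: middle of the 70 length, on the axis; +x points along the axis to the nub (+) end, the flat (-) steel end is at x = -35.
- cell_plus (a point): Tip of the green cell's nub, on its axis.
- spent: Spent cell, grey wrap, otherwise the same size and frame as the green one; lies in the other place of the tray. Not to be moved.
- tray: Fixed blue tray, plate 115 (x) x 150 (y) x 6, origin under its centre. Two places, axes along x at y = -36 and +36; in each the cell lies on two narrow V rests at x = -24 and +24 (8 long in x, 17 wide), nub towards the tray's +x. Which cell is in which place varies. The fingers have free room beside the cell down to the plate (6 above the table).
- scale: Fixed white portion scale, 200 (x) x 260 (y), deck 45 high, origin under its centre on the table, z up. A steel platter (150 x 145, top at 56) takes the half towards +y. The open battery bay lies towards -y, along the scale's x at y = -78; it has a grey floor, black ends and a clear hood, spring at its -x end, brass contact at its +x end.
- seat (a point): Centre of the fitted cell: on the bay's centre line, 62.5 above the table, axes as scale; nub towards +x. The cell lies on two narrow V rests, 17 wide, at x -17 to -12 and +20 to +28 from here. Between x -22 and +24 the sides are free for fingers, 50 or more each way, down to the deck 17.5 below.
- spring_face (a point): Middle of the relaxed spring's face (a steel disc, diameter 10), at seat x -30, z 0; fixed point, the face moves to -x as it is pressed. A black wall stands 18 behind it. The cell goes in only slanting, flat end down and first: with 30 degrees of slope and the flat end's centre 5 below this height when it meets the spring there is room all round.
- hood_edge (a point): Middle of the clear hood's lower edge, where the cell enters: seat x -22, z +15.5. The hood is 4 thick and reaches from here 26 towards -x, over the spring, between two cheeks 27 apart as high as the hood's top.
- end_wall (a point): Middle of the top edge of the + end wall, on its inner face, which bears the brass contact: seat x +35, z +14.5. The wall is 5 thick, 35 wide; two wings 27 apart reach 11 from it towards -x, up to 1.5 above seat height. From the hood's edge to this wall is 57, less than the cell's length.
- spring (a joint): Travel of the coil spring contact, in m: 0 relaxed, 0.012 fully pressed, about 0.005 with a cell fitted. Stiffness 400 N/m with 1.2 N preload (3.2 N fitted, 6 N fully pressed).
- cup: Small steel cup, mouth diameter 60, 40 high, on the scale's platter; origin under its centre. Bystander.
- cover: Loose white bay cover 45 x 85 x 6 lying on the table. Bystander, stays off.

How it is judged (in metres and radians):
On the way:
1. the cell's end presses the spring in by at least 1.5 mm while the cell still slants by 7 degrees or more, nub end up (value of joint spring above 0.0015 m and angle between cell's own x axis and vertical below 1.45 rad and distance between cell and seat below 0.035 m), for 0.05 s.
At the end, for the whole second after the job is handed in: The green cell lies at rest in the bay, its centre within 3 mm of the seat in each direction, level and in line with the bay within 4 degrees, nub at the brass contact and flat end on the spring, which is pressed in by more than 3 mm (x of cell in the frame of seat between -0.003 and 0.003 m and y of cell in the frame of seat between -0.003 and 0.003 m and z of cell in the frame of seat between -0.003 and 0.003 m and x of cell_plus in the frame of seat above 0.03 m and angle between the x axis of cell and the x axis of scale, either way round below 0.07 rad and value of joint spring above 0.003 m and linear speed of cell below 0.01 m/s); the robot touches nothing.
It fails at once if the spent cell is moved by more than 20 mm or the cup or the cover by more than 30 mm (distance of spent from where it was at the start of the episode above 0.02 m or distance of any of cover, cup from where it was at the start of the episode above 0.03 m).
It also fails if it takes over 42 s, if anything falls off the work surface, if the arm or the gripper's body presses on something with over 40 N, if the wrist force passes 120 N, or if a joint passes its speed limit or range.

## Working session

There is one attempt and no reset: what is moved stays moved. The work goes in short steps, Python scripts to look and compute and a tool call to move; the robot and the scene stay as the last step left them, time stands still between calls to the robot, and variables do not carry over. Pictures are saved under pics/ and viewed, and the job is handed in when it is done.

Besides the shell and the picture viewer there is one more tool, called by a JSON object that holds its "method" and its "body". step_arm: Moves the arm, as the interface text tells. Shifts and turns lie within -1 to 1; 1 stands for 10 cm of shift or 360 degrees of turn. Its arguments: {"type":"object","properties":{"moves":{"type":"array","items":{"type":"array"}},"claw":{"type":"number"},"newtons":{"type":"number"}},"required":["moves"]}

```bash
ls; mkdir -p pics
cat > h.py <<'E'
import numpy as np, cv2
from plant import arm
def snap(n,f):
    s=arm.snapshot(n); cv2.imwrite(f'pics/{f}.png',s['pixels'][:,:,::-1]); np.savez(f'pics/{f}.npz',**s); return s
def ray(s,u,v):
    K=s['mtx'];T=s['world_from_camera']
    d=np.array([(u-K[0,2])/K[0,0],-(v-K[1,2])/K[1,1],-1.]); return T[:3,3],T[:3,:3]@d
def onz(s,u,v,z):
    o,d=ray(s,u,v); return o+d*(z-o[2])/d[2]
def pt(s,u,v):
    o,d=ray(s,u,v); return o+d*s['z_map'][int(v),int(u)]
def proj(s,p):
    T=s['world_from_camera'];c=T[:3,:3].T@(np.asarray(p)-T[:3,3]);K=s['mtx']
    return K[0,0]*c[0]/-c[2]+K[0,2],K[1,1]*c[1]/c[2]+K[1,2]
E
python3 - <<'E'
from h import *
for n in ['scene','side','wrist']:
    s=snap(n,n+'0'); print(n,s['mtx'].round(1).tolist(),s['world_from_camera'].round(3).tolist(),[k for k in s])
print(arm.sense())
E
```

```text
pics
scene [[509.2, 0.0, 320.2], [0.0, 509.2, 234.8], [0.0, 0.0, 1.0]] [[0.478, -0.591, 0.649, 1.111], [0.878, 0.307, -0.367, -0.263], [0.018, 0.746, 0.666, 0.658], [0.0, 0.0, 0.0, 1.0]] ['pixels', 'z_map', 'mtx', 'world_from_camera']
side [[477.0, 0.0, 309.8], [0.0, 477.0, 241.1], [0.0, 0.0, 1.0]] [[-0.998, 0.051, -0.027, 0.53], [-0.056, -0.752, 0.657, 0.578], [0.013, 0.658, 0.753, 0.671], [0.0, 0.0, 0.0, 1.0]] ['pixels', 'z_map', 'mtx', 'world_from_camera']
wrist [[398.2, 0.0, 326.1], [0.0, 398.2, 236.8], [0.0, 0.0, 1.0]] [[0.288, -0.907, -0.308, 0.094], [0.958, 0.273, 0.094, 0.6], [-0.001, -0.322, 0.947, 0.373], [0.0, 0.0, 0.0, 1.0]] ['pixels', 'z_map', 'mtx', 'world_from_camera']
{'clock': 0.15, 'q': array([ 6.66301721e+01,  2.05899307e+01,  8.65856939e+01, -1.87353497e-04,
        7.29095502e+01, -6.59290977e+00]), 'qd': array([-0.17516828, -0.00027644, -0.09309023,  0.0746883 ,  0.09955994,
        0.02883073]), 'effort': array([ 3.60701206e-04, -5.28025246e+01, -2.78931105e+01, -3.60816020e-04,
        8.27427604e-03, -4.75497086e-05]), 'position': array([0.17295372, 0.57394598, 0.21712507]), 'tcp_rot': array([-1.79915368e+02, -9.60145313e-03,  1.63223130e+02]), 'ft_force': array([ 0.78506512, -0.08604115,  0.10570001]), 'wrist_torque': array([ 0.02853597,  0.00456326, -0.02434306]), 'finger_gap': 1.0012539220728787}
```

View pics/scene0.png

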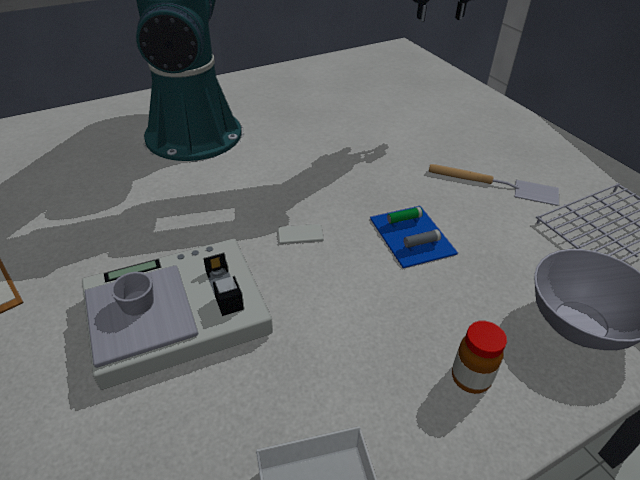

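View pics/side0.png

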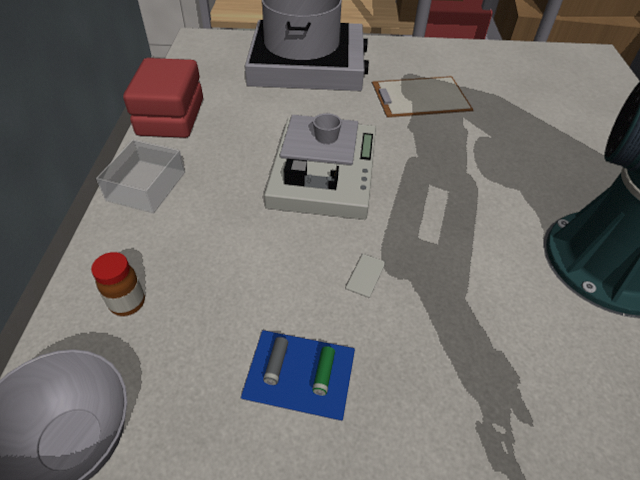

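View pics/wrist0.png

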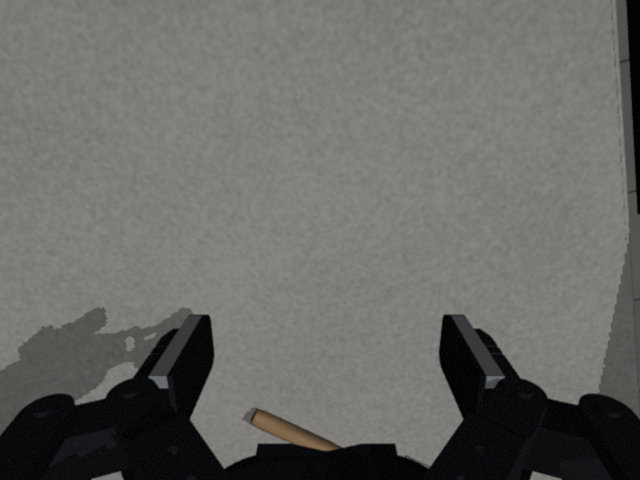

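```bash
cat >> h.py <<'E'
def cloud(s):
    K=s['mtx'];T=s['world_from_camera'];z=s['z_map'];v,u=np.mgrid[:480,:640]
    d=np.stack([(u-K[0,2])/K[0,0]*z,-(v-K[1,2])/K[1,1]*z,-z],-1); return d@T[:3,:3].T+T[:3,3]
E
python3 - <<'E'
from h import *
for n in ['scene0','side0']:
    s=dict(np.load(f'pics/{n}.npz')); P=cloud(s); im=s['pixels'].astype(int); r,g,b=im[...,0],im[...,1],im[...,2]
    x,y,z=P[...,0],P[...,1],P[...,2]
    tab=(abs(z)<.004)&(x>.3)&(x<.8); print(n,'table z',np.median(z[tab]))
    m=(g>1.5*r)&(g>1.5*b)&(x>.3)&(x<.8)&(z>.015)&(z<.05); print('green',m.sum(), 'zmax',np.percentile(z[m],98),'cen',P[m].mean(0), 'axis',np.linalg.svd(P[m]-P[m].mean(0),full_matrices=0)[2][0])
    mb=(b>1.6*r)&(b>1.4*g)&(z<.02)&(x>.3)&(x<.8)&(y>-.1)
    q=P[mb]; rc=cv2.minAreaRect(q[:,:2].astype(np.float32)*1000);print('tray',rc, np.median(q[:,2]))
    md=(abs(z-.045)<.006)&(x>.2)&(x<.8)&(y<.1)&(y>-.6)
    q=P[md]; rc=cv2.minAreaRect(q[:,:2].astype(np.float32)*1000);print('deck',rc,md.sum(),np.median(q[:,2])); print(cv2.boxPoints(rc))
E
```

```text
scene0 table z 0.001311549102236187
green 266 zmax 0.03767542211003316 cen [0.52482499 0.25258527 0.03145161] axis [ 0.09856536 -0.99476778  0.02686878]
tray ((555.4619750976562, 254.14114379882812), (114.92473602294922, 151.4267578125), 81.36067199707031) 0.007320744583245886
deck ((537.6493530273438, -202.0283203125), (260.3674621582031, 202.44400024414062), 85.02485656738281) 7448 0.046205916124382684
[[ 425.5187   -322.94324 ]
 [ 627.2      -340.4999  ]
 [ 649.78      -81.1134  ]
 [ 448.0987    -63.556732]]
side0 table z -0.0005240853727668804
green 489 zmax 0.03625629820725024 cen [0.51807813 0.25886196 0.03265627] axis [-0.160594   -0.98701999 -0.00105073]
tray ((554.5640869140625, 255.19491577148438), (119.23400115966797, 149.31459045410156), 81.28845977783203) 0.005580282310882756
deck ((538.66064453125, -310.89599609375), (319.3857727050781, 522.2906494140625), 12.011968612670898) 5004 0.044315621447697684
[[ 328.11584   -88.70331 ]
 [ 436.81287  -599.558   ]
 [ 749.20544  -533.0887  ]
 [ 640.5084    -22.234009]]
```

Run:
```python
import cv2
a=cv2.imread('pics/scene0.png')[225:395,60:290]; cv2.imwrite('pics/c1.png',cv2.resize(a,None,fx=3.4,fy=3.4,interpolation=2))
a=cv2.imread('pics/side0.png')[105:225,250:390]; cv2.imwrite('pics/c2.png',cv2.resize(a,None,fx=5,fy=5,interpolation=2))
```

```text
(no output)
```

View pics/c1.png

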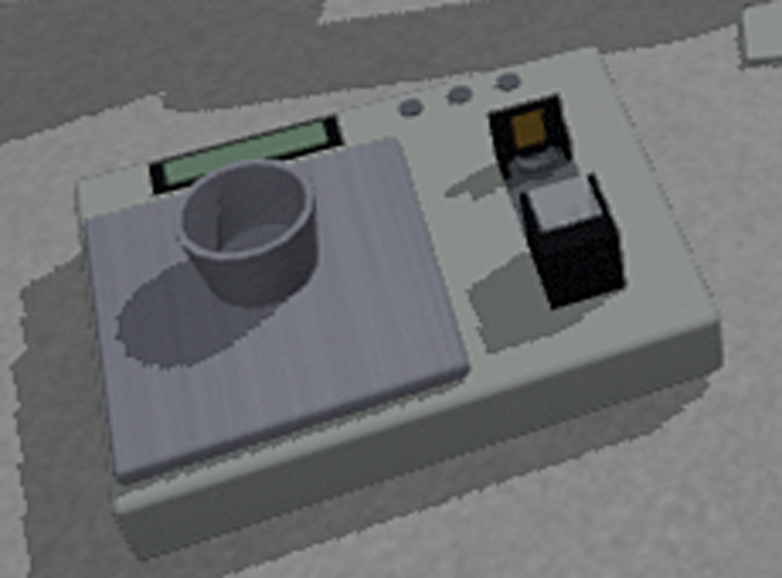

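View pics/c2.png

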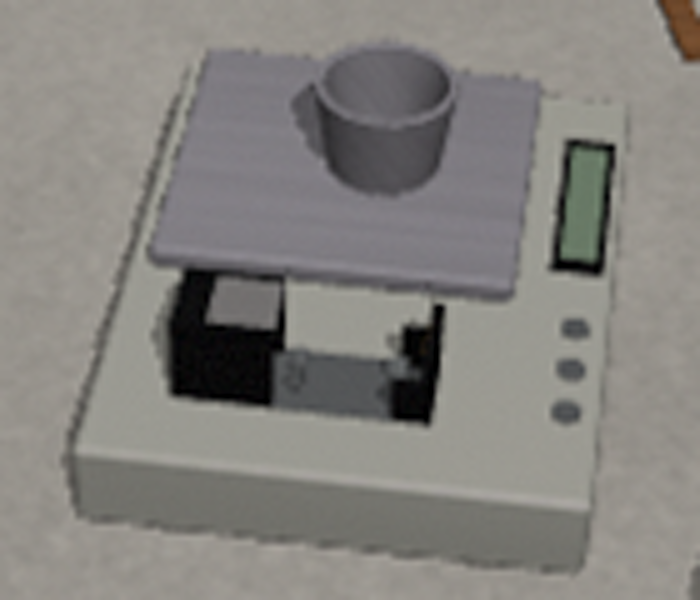

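Run:
```python
from h import *
c=np.array([.5376,-.2020]); a=np.radians(175.02); ex=np.array([np.cos(a),np.sin(a)]); ey=np.array([-ex[1],ex[0]])
for n in ['scene0','side0']:
    s=dict(np.load(f'pics/{n}.npz')); P=cloud(s); im=s['pixels'].astype(int)
    lx=(P[...,:2]-c)@ex; ly=(P[...,:2]-c)@ey; z=P[...,2]
    m=(abs(lx)<.1)&(abs(ly+.078)<.03)&(z>.06)&(z<.1)
    print(n)
    for lo in np.arange(-.1,.1,.004):
        k=m&(lx>=lo)&(lx<lo+.004)
        if k.sum(): print(round(lo,3),k.sum(),'y',ly[k].min().round(4),ly[k].max().round(4),'z',z[k].min().round(4),z[k].max().round(4),im[k].mean(0).round())
```

```text
scene0
-0.072 5 y -0.0785 -0.0601 z 0.0611 0.0852 [ 9. 11.  9.]
-0.068 266 y -0.0953 -0.0602 z 0.06 0.0857 [11. 11. 12.]
-0.064 52 y -0.0934 -0.0604 z 0.065 0.0856 [12. 13. 15.]
-0.06 51 y -0.0951 -0.0603 z 0.0679 0.0857 [15. 16. 17.]
-0.056 52 y -0.0946 -0.0603 z 0.0626 0.0853 [37. 38. 41.]
-0.052 49 y -0.0952 -0.0602 z 0.061 0.0848 [92. 95. 99.]
-0.048 49 y -0.095 -0.0601 z 0.0646 0.0849 [91. 95. 98.]
-0.044 51 y -0.0948 -0.0603 z 0.0608 0.0853 [ 94.  98. 101.]
-0.04 42 y -0.0954 -0.0604 z 0.0613 0.0849 [ 96. 100. 104.]
-0.036 53 y -0.0953 -0.0603 z 0.0691 0.0853 [101. 105. 108.]
-0.032 46 y -0.0947 -0.0604 z 0.0617 0.0849 [ 95.  99. 102.]
-0.028 22 y -0.0913 -0.0603 z 0.0651 0.0843 [102. 107. 111.]
0.016 6 y -0.0946 -0.0626 z 0.0611 0.0652 [30. 30. 29.]
0.02 14 y -0.0952 -0.0606 z 0.0602 0.0667 [16. 18. 20.]
0.024 10 y -0.0951 -0.0607 z 0.0617 0.0732 [18. 19. 20.]
0.028 171 y -0.0956 -0.0603 z 0.0601 0.0808 [31. 26. 14.]
0.032 41 y -0.0947 -0.0605 z 0.0631 0.0797 [34. 36. 36.]
0.036 5 y -0.0956 -0.0755 z 0.0762 0.0777 [94. 96. 95.]
side0
-0.068 26 y -0.0976 -0.065 z 0.0616 0.0834 [52. 51. 49.]
-0.064 42 y -0.0985 -0.0625 z 0.0618 0.0838 [11. 11. 12.]
-0.06 41 y -0.0991 -0.0606 z 0.0604 0.0837 [11. 10. 11.]
-0.056 47 y -0.0986 -0.0619 z 0.0604 0.0831 [18. 18. 18.]
-0.052 41 y -0.0974 -0.062 z 0.0607 0.0832 [56. 55. 55.]
-0.048 40 y -0.0981 -0.062 z 0.0612 0.0838 [58. 57. 57.]
-0.044 43 y -0.0987 -0.0621 z 0.0612 0.0824 [62. 60. 60.]
-0.04 41 y -0.098 -0.0604 z 0.0625 0.0831 [59. 57. 57.]
-0.036 41 y -0.0988 -0.0591 z 0.062 0.0837 [58. 57. 57.]
-0.032 46 y -0.0992 -0.0613 z 0.0612 0.0843 [61. 59. 59.]
-0.028 37 y -0.0983 -0.0623 z 0.0605 0.0836 [42. 40. 41.]
0.02 12 y -0.0979 -0.0619 z 0.06 0.0642 [31. 30. 30.]
0.024 10 y -0.0968 -0.0615 z 0.0603 0.0638 [ 9.  9. 10.]
0.028 21 y -0.0973 -0.0624 z 0.0603 0.0775 [23. 22. 22.]
0.032 44 y -0.0997 -0.0614 z 0.0606 0.0781 [15. 15. 15.]
```

```bash
cat >> h.py <<'E'
def to(p,yaw):
    s=arm.sense(); r,pi,y=np.radians(s['tcp_rot'])
    from scipy.spatial.transform import Rotation as R
    M=R.from_euler('xyz',[r,pi,y]).as_matrix()
    d=M.T@(np.asarray(p)-s['position'])/.1; t=-((yaw-np.degrees(y)+180)%360-180)/360
    print('clock',round(s['clock'],2),'pos',s['position'].round(4),'rpy',s['tcp_rot'].round(2),'F',s['ft_force'].round(1),'gap',round(s['finger_gap'],3),'SHIFT',d.round(3),'max',abs(d).max().round(2),'TURN',round(t,4))
E
python3 -c "
from h import *
to([.5194,.26,.17],81.4)"
```

```text
clock 0.15 pos [0.173  0.5739 0.2171] rpy [-1.7992e+02 -1.0000e-02  1.6322e+02] F [ 0.8 -0.1  0.1] gap 1.001 SHIFT [-4.223 -2.005  0.474] max 4.22 TURN 0.2273
```

{"method": "step_arm", "body": {"moves": [[[-1,-0.475,0.11],0],[[-1,-0.475,0.11],0],[[-1,-0.475,0.11],0]]}}

```text
clock: 0.4
position: [0.2561, 0.4975, 0.2055]
tcp_rot: [-179.8, 0.0, 163.3]
ft_force: [0.2, 0.5, 0.1]
finger_gap: 0.999
```

{"method": "step_arm", "body": {"moves": [[[-1,-0.475,0.11],0],[[-1,-0.475,0.11],0],[[-1,-0.475,0.11],0]]}}

```text
clock: 0.65
position: [0.3398, 0.4208, 0.1942]
tcp_rot: [-179.8, 0.1, 163.3]
ft_force: [0.5, -0.8, 0.8]
finger_gap: 0.999
```

{"method": "step_arm", "body": {"moves": [[[-1,-0.475,0.11],0],[[-1,-0.475,0.11],0],[[-1,-0.475,0.11],0]]}}

```text
clock: 0.9
position: [0.4237, 0.3441, 0.1831]
tcp_rot: [-179.7, 0.1, 163.2]
ft_force: [0.1, 0.3, 0.6]
finger_gap: 0.997
```

{"method": "step_arm", "body": {"moves": [[[-1,-0.475,0.11],0],[[-1,-0.475,0.11],0],[[-1,-0.475,0.11],0]]}}

```text
clock: 1.15
position: [0.5078, 0.2673, 0.1721]
tcp_rot: [-179.7, 0.1, 163.2]
ft_force: [0.3, 0.1, -0.6]
finger_gap: 0.998
```

```bash
python3 -c "
from h import *
to([.5194,.26,.17],81.4)"
```

```text
clock 1.15 pos [0.5078 0.2673 0.1721] rpy [-1.7969e+02  1.3000e-01  1.6318e+02] F [ 0.3  0.1 -0.6] gap 0.998 SHIFT [-0.132 -0.036  0.021] max 0.13 TURN 0.2272
```

{"method": "step_arm", "body": {"moves": [[[-0.13,-0.04,0.02],0.227],[[-0.13,-0.04,0.02],0.227],[[-0.13,-0.04,0.02],0.227],[[-0.13,-0.04,0.02],0.227],[[-0.13,-0.04,0.02],0.227],[[-0.13,-0.04,0.02],0.227],[[-0.13,-0.04,0.02],0.227],[[-0.13,-0.04,0.02],0.227],[[-0.13,-0.04,0.02],0.227],[[-0.13,-0.04,0.02],0.227],[[-0.13,-0.04,0.02],0.227],[[-0.13,-0.04,0.02],0.227],[[-0.13,-0.04,0.02],0.227],[[-0.13,-0.04,0.02],0.227]]}}

```text
clock: 2.32
position: [0.5189, 0.2597, 0.1699]
tcp_rot: [179.9, 0.3, 81.6]
ft_force: [0.7, 0.1, 0.0]
finger_gap: 1.0
```

Run:
```python
from h import *
s=snap('wrist','w1'); to([.5194,.26,.17],81.4)
P=cloud(s); im=s['pixels'].astype(int); r,g,b=im[...,0],im[...,1],im[...,2]
m=((g>1.5*r)&(g>1.5*b)&(P[...,2]<.06)).astype(np.uint8); n,l,st,_=cv2.connectedComponentsWithStats(m); k=1+np.argmax(st[1:,4]); m=l==k
q=P[m]; print(m.sum(),'zmax',q[:,2].max()); v,u=np.nonzero(m)
# silhouettes cast on axis plane
rc=cv2.minAreaRect(np.array([onz(s,a,b,.0245)[:2]*1000 for a,b in zip(u,v)],np.float32)); print(rc, cv2.boxPoints(rc))
mb=(b>1.6*r)&(b>1.4*g)&(P[...,2]<.02); rc=cv2.minAreaRect(P[mb][:,:2].astype(np.float32)*1000);print('tray',rc)
```

```text
clock 2.37 pos [0.519  0.2597 0.1699] rpy [179.93   0.34  81.58] F [-0.2  0.3  1. ] gap 0.999 SHIFT [ 0.004  0.004 -0.001] max 0.0 TURN 0.0005
1793 zmax 0.03660339127405443
((518.8421020507812, 255.58636474609375), (60.78053283691406, 18.9366397857666), 81.02571105957031) [[504.74908 227.0451 ]
 [523.4539  224.09116]
 [532.9351  284.12762]
 [514.2303  287.08157]]
tray ((555.2001953125, 256.469482421875), (116.48905181884766, 149.7447509765625), 81.60924530029297)
```

View pics/w1.png

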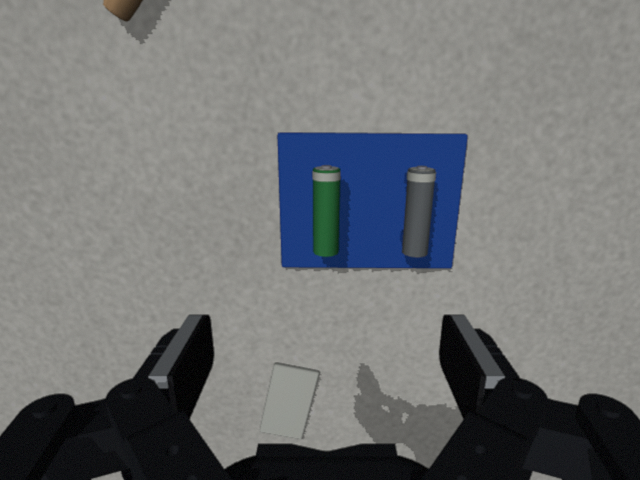

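```bash
python3 -c "
from h import *
to([.5207,.2686,.0275],81.4)"
```

```text
clock 2.37 pos [0.519  0.2597 0.1699] rpy [179.93   0.34  81.58] F [-0.2  0.3  1. ] gap 0.999 SHIFT [0.099 0.002 1.424] max 1.42 TURN 0.0005
```

{"method": "step_arm", "body": {"moves": [[[0.1,0,0.3],0],[[0.1,0,0.6],0],[[0.1,0,0.9],0],[[0.1,0,0.9],0],[[0.1,0,0.9],0]], "claw": 0.6, "newtons": 20}}

```text
clock: 2.78
position: [0.5189, 0.2684, 0.0787]
tcp_rot: [-179.9, 0.5, 81.6]
ft_force: [0.7, -1.1, -0.0]
finger_gap: 0.602
```

```bash
python3 -c "
from h import *
to([.5207,.2686,.0275],81.4)"
```

```text
clock 2.78 pos [0.5189 0.2684 0.0787] rpy [-179.86    0.46   81.64] F [ 0.7 -1.1 -0. ] gap 0.602 SHIFT [0.008 0.019 0.512] max 0.51 TURN 0.0007
```

{"method": "step_arm", "body": {"moves": [[[0.01,0.02,0.3],0],[[0.01,0.02,0.45],0],[[0.01,0.02,0.51],0],[[0.01,0.02,0.51],0],[[0.01,0.02,0.51],0]]}}

```text
clock: 3.2
position: [0.522, 0.2692, 0.0292]
tcp_rot: [-180.0, 0.4, 81.7]
ft_force: [-0.3, -0.1, 0.0]
finger_gap: 0.601
```

{"method": "step_arm", "body": {"moves": [[[0,0,0],0],[[0,0,0],0],[[0,0,0],0],[[0,0,0],0],[[0,0,0],0],[[0,0,0],0],[[0,0,0],0],[[0,0,0],0]], "claw": 0, "newtons": 30}}

```text
clock: 3.87
position: [0.5219, 0.2691, 0.0292]
tcp_rot: [-179.9, 0.4, 81.7]
ft_force: [-0.3, -0.3, 0.3]
finger_gap: 0.001
```

Run:
```python
from h import *
for n in ['wrist','side','scene']: snap(n,n+'2')
a=cv2.imread('pics/side2.png')[290:440,220:420]; b=cv2.imread('pics/scene2.png')[150:300,340:540]
cv2.imwrite('pics/c3.png',cv2.resize(np.hstack([a,b]),None,fx=2,fy=2))
```

```text
(no output)
```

View pics/c3.png

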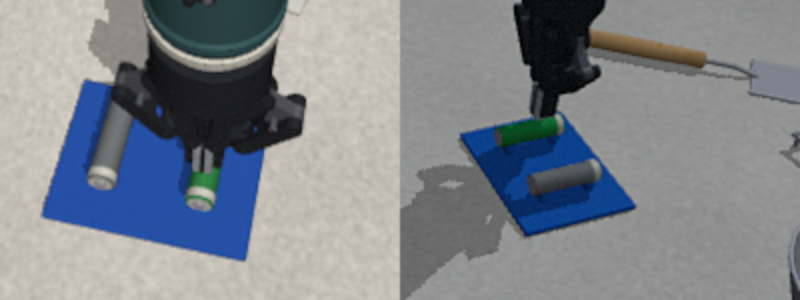

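View pics/wrist2.png

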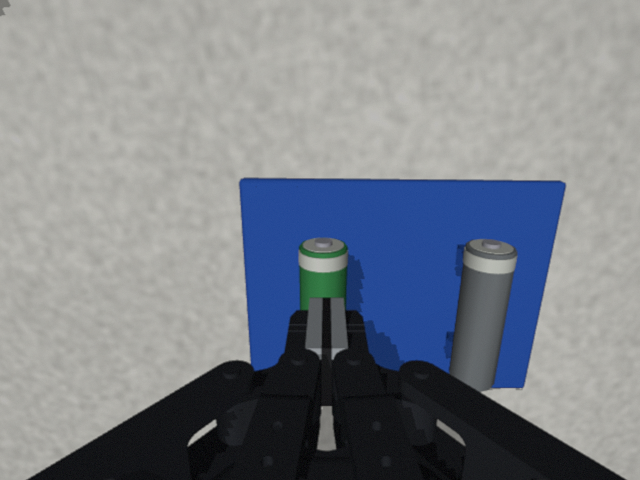

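```bash
python3 - <<'E'
from h import *
for n in ['scene2','side2','wrist2']:
    s=dict(np.load(f'pics/{n}.npz')); P=cloud(s); im=s['pixels'].astype(int); 
    print(n, 'proj tcp',np.round(proj(s,[.5219,.2691,.0292]),1),'tip',np.round(proj(s,[.5219,.2691,.0122]),1), 'cam',s['world_from_camera'][:3,3].round(3))
    x,y,z=P[...,0],P[...,1],P[...,2]; r,g,b=im[...,0],im[...,1],im[...,2]
    m=(abs(x-.522)<.025)&(abs(y-.269)<.02)&(z<.12)&(g<1.4*r)&(b<1.5*r)
    print(m.sum(),'zmin',np.percentile(z[m],[0,1,3,5,10]).round(4),P[m][np.argsort(z[m])[:6]].round(4).tolist())
    m=(g>1.5*r)&(g>1.5*b)&(abs(x-.52)<.03)&(abs(y-.26)<.05); print('green zmax',np.percentile(z[m],99),'mean',P[m].mean(0).round(4))
E
python3 -c "
import cv2
a=cv2.imread('pics/scene2.png')[180:240,370:450];cv2.imwrite('pics/c4.png',cv2.resize(a,None,fx=8,fy=8,interpolation=2))"
```

```text
scene2 proj tcp [409.4 212.8] tip [408.2 219.4] cam [ 1.111 -0.263  0.658]
315 zmin [0.0225 0.0258 0.0297 0.0333 0.0478] [[0.5333, 0.2876, 0.0225], [0.5325, 0.2858, 0.0225], [0.5329, 0.2876, 0.0247], [0.5329, 0.2849, 0.0257], [0.5355, 0.2877, 0.0265], [0.5336, 0.289, 0.0272]]
green zmax 0.07859365673345257 mean [0.5248 0.2534 0.0329]
side2 proj tcp [321.5 373.6] tip [321.1 378.8] cam [0.53  0.578 0.671]
567 zmin [0.013  0.0292 0.0332 0.0348 0.0534] [[0.5128, 0.2861, 0.013], [0.5132, 0.2866, 0.0244], [0.5331, 0.2879, 0.0276], [0.5133, 0.2867, 0.0279], [0.5147, 0.2886, 0.0286], [0.5305, 0.2839, 0.0291]]
green zmax 0.04815266230462454 mean [0.5207 0.2809 0.0328]
wrist2 proj tcp [325.2 305. ] tip [325.3 287.6] cam [0.535 0.354 0.184]
16816 zmin [0.0058 0.0344 0.052  0.0559 0.0638] [[0.5106, 0.2804, 0.0058], [0.5106, 0.2801, 0.0064], [0.5339, 0.2862, 0.0262], [0.5137, 0.2879, 0.0264], [0.534, 0.2873, 0.0267], [0.5342, 0.2888, 0.0269]]
green zmax 0.04526174019378523 mean [0.5223 0.2825 0.0326]
```

View pics/c4.png

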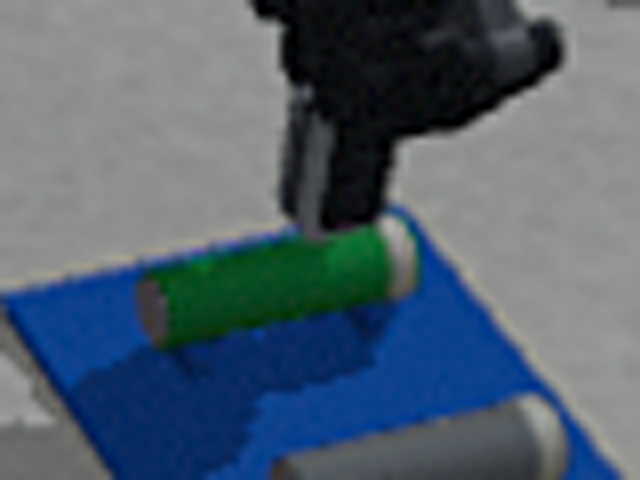

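Run:
```python
from h import *
for n,t in [('wrist0',[.173,.574,.2171]),('w1',[.519,.2597,.1699]),('wrist2',[.5219,.2691,.0292]),('side2',[.5219,.2691,.0292]),('scene2',[.5219,.2691,.0292])]:
    s=dict(np.load(f'pics/{n}.npz')); P=cloud(s); T=np.array(t)
    yaw=np.radians(163.2 if n=='wrist0' else 81.6); ex=np.array([np.cos(yaw),np.sin(yaw),0]); ey=np.array([np.sin(yaw),-np.cos(yaw),0])
    d=P-T; a=np.stack([d@ex,d@ey,-d[...,2]],-1)
    im=s['pixels'].astype(int);r,g,b=im[...,0],im[...,1],im[...,2]
    m=(abs(a[...,0])<.014)&(abs(a[...,1])<.07)&(a[...,2]<.06)&(a[...,2]>-.06)&(s['z_map']>0)&(g<1.4*r+8)&(b<1.5*r+8)
    q=a[m]; print(n,m.sum())
    for lo in np.arange(-.06,.03,.006):
        k=q[(q[:,2]>=lo)&(q[:,2]<lo+.006)]
        if len(k): print(round(lo,3),len(k),'x',k[:,0].min().round(3),k[:,0].max().round(3),'y',np.percentile(k[:,1],[0,25,75,100]).round(3))
```

```text
wrist0 7677
-0.06 1818 x -0.011 0.012 y [-0.055 -0.041  0.045  0.058]
-0.054 1716 x -0.011 0.013 y [-0.055 -0.041  0.045  0.058]
-0.048 1488 x -0.011 0.012 y [-0.055 -0.041  0.045  0.058]
-0.042 1312 x -0.012 0.012 y [-0.055 -0.041  0.045  0.058]
-0.036 1011 x -0.011 0.012 y [-0.054 -0.041  0.045  0.057]
-0.03 332 x -0.011 0.011 y [-0.047 -0.041  0.044  0.051]
w1 7683
-0.06 1849 x -0.009 0.014 y [-0.056 -0.043  0.043  0.057]
-0.054 1673 x -0.01 0.014 y [-0.056 -0.043  0.043  0.057]
-0.048 1502 x -0.009 0.014 y [-0.056 -0.043  0.043  0.057]
-0.042 1298 x -0.01 0.014 y [-0.056 -0.043  0.043  0.057]
-0.036 1032 x -0.009 0.014 y [-0.055 -0.042  0.043  0.056]
-0.03 329 x -0.009 0.013 y [-0.049 -0.042  0.043  0.049]
wrist2 9670
-0.06 898 x -0.01 0.014 y [-0.031 -0.012  0.013  0.03 ]
-0.054 1015 x -0.009 0.014 y [-0.015 -0.001  0.002  0.017]
-0.048 635 x 0.008 0.014 y [-0.013 -0.004  0.005  0.014]
-0.042 743 x 0.008 0.014 y [-0.013 -0.007  0.007  0.014]
-0.036 639 x 0.008 0.014 y [-0.013 -0.006  0.007  0.014]
-0.03 604 x 0.008 0.014 y [-0.013 -0.007  0.007  0.014]
-0.024 379 x 0.008 0.014 y
[... 1111 characters left out ...]
  -0.062 -0.048 -0.04 ]
scene2 321
-0.06 20 x -0.014 0.009 y [-0.028 -0.006  0.011  0.028]
-0.054 22 x -0.011 -0.005 y [-0.007 -0.     0.009  0.013]
-0.048 32 x -0.012 0.007 y [-0.006  0.006  0.013  0.015]
-0.042 36 x -0.012 0.008 y [-0.014  0.005  0.013  0.015]
-0.036 31 x -0.013 0.007 y [-0.005  0.003  0.013  0.015]
-0.03 37 x -0.011 0.006 y [-0.013  0.004  0.013  0.016]
-0.024 19 x -0.013 0.009 y [-0.005  0.003  0.01   0.012]
-0.018 6 x -0.009 0.004 y [0.005 0.006 0.006 0.007]
-0.012 10 x -0.013 0.014 y [0.008 0.067 0.069 0.07 ]
-0.006 7 x -0.013 0.013 y [0.064 0.066 0.068 0.07 ]
0.018 2 x -0.014 0.006 y [-0.039 -0.039 -0.038 -0.038]
0.024 97 x -0.014 0.014 y [-0.07  -0.064 -0.052 -0.042]
```

{"method": "step_arm", "body": {"moves": [[[0,0,0],0],[[0,0,0],0],[[0,0,0],0],[[0,0,0],0]], "claw": 0.55}}

```text
clock: 4.35
position: [0.522, 0.2692, 0.0291]
tcp_rot: [-180.0, 0.4, 81.7]
ft_force: [-0.1, -0.5, -0.6]
finger_gap: 0.55
```

Run:
```python
from h import *
s=snap('wrist','w3'); to([.5210,.2686,-.006],81.45)
P=cloud(s); T=np.array([.5219,.2691,.0292]); yaw=np.radians(81.6); ex=np.array([np.cos(yaw),np.sin(yaw),0]); ey=np.array([np.sin(yaw),-np.cos(yaw),0])
d=P-T; a=np.stack([d@ex,d@ey,-d[...,2]],-1); im=s['pixels'].astype(int);r,g,b=im[...,0],im[...,1],im[...,2]
m=(abs(a[...,0])<.025)&(abs(a[...,1])<.05)&(a[...,2]<-.01)&(a[...,2]>-.045)
q=a[m]; 
for lo in np.arange(-.045,-.01,.003):
        k=q[(q[:,2]>=lo)&(q[:,2]<lo+.003)]
        if len(k): print(round(lo,3),len(k),'x',k[:,0].min().round(3),k[:,0].max().round(3),'y',np.percentile(k[:,1],[0,25,75,100]).round(3))
m=(g>1.5*r)&(g>1.5*b)&(P[...,2]<.06)&(P[...,2]>.015); q=a[m]; print('green y',q[:,1].min(),q[:,1].max(),'x',q[:,0].min(),q[:,0].max())
```

```text
clock 4.4 pos [0.522  0.2692 0.0292] rpy [-179.95    0.4    81.65] F [-0.1  0.5  0.4] gap 0.552 SHIFT [-0.004 -0.009  0.352] max 0.35 TURN 0.0006
-0.045 576 x -0.009 0.014 y [-0.036 -0.025  0.027  0.037]
-0.042 555 x -0.009 0.014 y [-0.036 -0.025  0.026  0.038]
-0.039 498 x -0.009 0.014 y [-0.036 -0.026  0.026  0.037]
-0.036 509 x -0.01 0.014 y [-0.037 -0.025  0.027  0.038]
-0.033 442 x -0.009 0.014 y [-0.036 -0.025  0.027  0.037]
-0.03 439 x -0.01 0.014 y [-0.036 -0.026  0.027  0.037]
-0.027 394 x -0.009 0.014 y [-0.036 -0.025  0.026  0.038]
-0.024 326 x -0.009 0.014 y [-0.035 -0.024  0.025  0.036]
-0.021 211 x -0.009 0.013 y [-0.029 -0.023  0.024  0.031]
-0.018 87 x -0.008 0.012 y [-0.028 -0.023  0.024  0.03 ]
green y -0.02280756123250072 0.008848829207972397 x -0.04121563278352272 0.02715559044380549
```

View pics/w3.png

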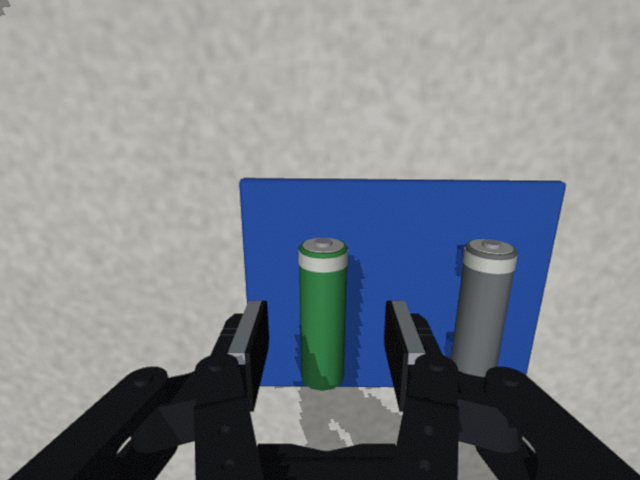

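{"method": "step_arm", "body": {"moves": [[[0,-0.01,0.2],0],[[0,-0.01,0.3],0],[[0,-0.01,0.345],0],[[0,-0.01,0.345],0],[[0,-0.01,0.345],0]]}}

```text
clock: 4.82
position: [0.5207, 0.269, -0.0056]
tcp_rot: [-179.9, 0.4, 81.7]
ft_force: [-0.1, -0.0, 0.2]
finger_gap: 0.549
```

{"method": "step_arm", "body": {"moves": [[[0,0,0],0],[[0,0,0],0],[[0,0,0],0],[[0,0,0],0],[[0,0,0],0],[[0,0,0],0]], "claw": 0, "newtons": 30}}

```text
clock: 5.32
position: [0.5204, 0.2691, -0.005]
tcp_rot: [-179.9, 0.4, 81.6]
ft_force: [-2.6, 1.0, 5.9]
finger_gap: 0.232
```

{"method": "step_arm", "body": {"moves": [[[0,0,-0.3],0],[[0,0,-0.7],0],[[0,0,-1],0],[[0,0,-1],0],[[0,0,-1],0]]}}

```text
clock: 5.73
position: [0.5227, 0.2705, 0.0972]
tcp_rot: [179.8, 0.3, 81.7]
ft_force: [-0.8, 0.1, -0.6]
finger_gap: 0.234
```

Run:
```python
from h import *
s=snap('wrist','w4'); to([.5210,.2686,-.006],81.45); snap('side','s4')
st=arm.sense()
P=cloud(s); T=st['position']; yaw=np.radians(81.6); ex=np.array([np.cos(yaw),np.sin(yaw),0]); ey=np.array([np.sin(yaw),-np.cos(yaw),0])
d=P-T; a=np.stack([d@ex,d@ey,-d[...,2]],-1); im=s['pixels'].astype(int);r,g,b=im[...,0],im[...,1],im[...,2]
m=(g>1.5*r)&(g>1.5*b)&(P[...,2]>.04); q=a[m]; print('green',q.min(0),q.max(0))
```

```text
clock 5.78 pos [0.521  0.2699 0.0955] rpy [-179.98    0.38   81.65] F [-0.7  0.6 -0.3] gap 0.228 SHIFT [-0.006  0.002  1.015] max 1.01 TURN 0.0005
green [-0.04030126 -0.04232214 -0.15828688] [ 0.08653629  0.03544566 -0.02710321]
```

View pics/w4.png

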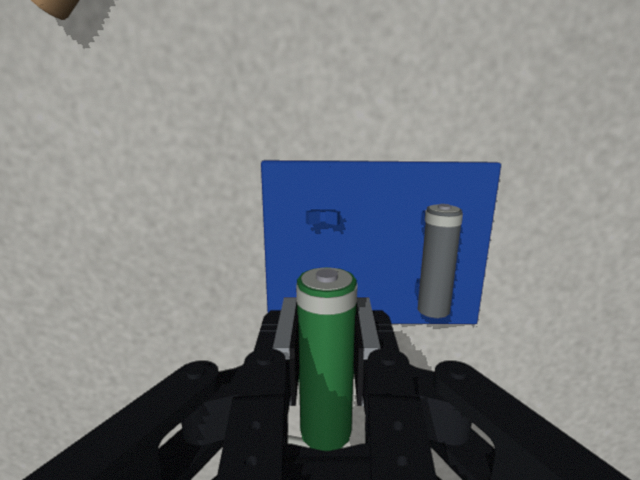

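View pics/s4.png

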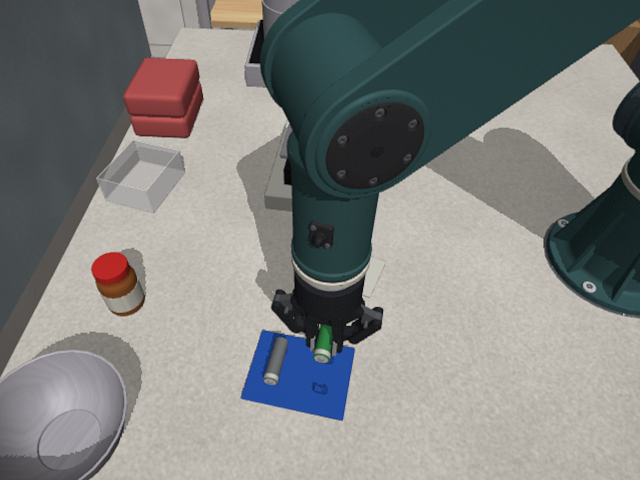

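```bash
cat >> h.py <<'E'
def tool(s,st):
    from scipy.spatial.transform import Rotation as R
    M=R.from_euler('xyz',np.radians(st['tcp_rot'])).as_matrix(); return (cloud(s)-st['position'])@M
def cellpose(s,st):
    a=tool(s,st); im=s['pixels'].astype(int);r,g,b=im[...,0],im[...,1],im[...,2]
    near=(abs(a[...,0])<.06)&(abs(a[...,1])<.02)&(a[...,2]<.0)&(a[...,2]>-.08)
    m=(g>1.4*r)&(g>1.4*b)&near; v,u=np.nonzero(m)
    c=np.median(a[m][:,1]); k=m&(abs(a[...,1]-c)<.0025); q=a[k]
    sl,ic=np.polyfit(q[:,0],q[:,2],1); res=np.std(q[:,2]-sl*q[:,0]-ic); th=np.arctan(-sl)
    print('lat',c.round(4),'slope deg (nub up +)',np.degrees(th).round(2),'axis z at x=0:',(ic+.0105/np.cos(th)).round(4),'x range',q[:,0].min().round(4),q[:,0].max().round(4),'n',len(q),'res',res.round(5))
    # along-axis coordinates (green + band + end)
    near2=near&(abs(a[...,1]-c)<.003); ax=a[near2]@np.array([np.cos(th),0,-np.sin(th)]); col=im[near2]
    h=ax.round(3)
    for t in np.arange(.012,.046,.002):
        kk=(ax>=t)&(ax<t+.002)
        if kk.sum(): print('  ax',round(t,3),kk.sum(),col[kk].mean(0).round(),'z',a[near2][kk][:,2].min().round(4),a[near2][kk][:,2].max().round(4))
E
python3 - <<'E'
from h import *
s=dict(np.load('pics/w4.npz')); st=arm.sense(); cellpose(s,st)
E
```

```text
lat 0.0026 slope deg (nub up +) 0.54 axis z at x=0: -0.0315 x range -0.0404 0.028 n 1998 res 0.00055
  ax 0.012 80 [ 46. 110.  62.] z -0.0434 -0.0403
  ax 0.014 94 [ 46. 111.  62.] z -0.0435 -0.0409
  ax 0.016 94 [ 46. 110.  62.] z -0.0435 -0.0403
  ax 0.018 88 [ 79. 125.  89.] z -0.0431 -0.0407
  ax 0.02 95 [168. 171. 164.] z -0.0436 -0.0411
  ax 0.022 104 [169. 171. 165.] z -0.044 -0.041
  ax 0.024 113 [148. 158. 147.] z -0.0439 -0.0404
  ax 0.026 165 [ 65. 107.  75.] z -0.0444 -0.0213
  ax 0.028 303 [103. 105. 107.] z -0.0431 -0.023
  ax 0.03 51 [88. 88. 92.] z -0.0375 -0.0298
```

{"method": "step_arm", "body": {"moves": [[[-1,0.33,-0.15],0],[[-1,0.33,-0.15],0],[[-1,0.33,-0.15],0]]}}

```text
clock: 6.08
position: [0.5371, 0.1629, 0.1083]
tcp_rot: [-179.7, 0.6, 81.7]
ft_force: [-0.1, -1.0, -0.6]
finger_gap: 0.234
```

{"method": "step_arm", "body": {"moves": [[[-1,0.33,0],0],[[-1,0.33,0],0],[[-1,0.33,0],0]]}}

```text
clock: 6.33
position: [0.5544, 0.0556, 0.1073]
tcp_rot: [-179.5, 0.7, 81.7]
ft_force: [0.1, 0.4, -0.3]
finger_gap: 0.234
```

{"method": "step_arm", "body": {"moves": [[[-1,0.33,0],0],[[-1,0.33,0],0],[[-1,0.33,0],0]]}}

```text
clock: 6.58
position: [0.5717, -0.0517, 0.1061]
tcp_rot: [-179.4, 0.8, 81.6]
ft_force: [1.1, 0.8, -0.2]
finger_gap: 0.232
```

```bash
python3 -c "
from h import *
to([.589,-.127,.11],175)"
```

```text
clock 6.58 pos [ 0.5717 -0.0517  0.1061] rpy [-179.36    0.76   81.59] F [ 1.1  0.8 -0.2] gap 0.232 SHIFT [-0.721  0.281 -0.032] max 0.72 TURN -0.2595
```

{"method": "step_arm", "body": {"moves": [[[-0.2,0.1,-0.03],-0.02],[[-0.4,0.2,-0.03],-0.04],[[-0.72,0.28,-0.03],-0.06],[[-0.72,0.28,-0.03],-0.26],[[-0.72,0.28,-0.03],-0.26],[[-0.72,0.28,-0.03],-0.26],[[-0.72,0.28,-0.03],-0.26],[[-0.72,0.28,-0.03],-0.26],[[-0.72,0.28,-0.03],-0.26],[[-0.72,0.28,-0.03],-0.26],[[-0.72,0.28,-0.03],-0.26],[[-0.72,0.28,-0.03],-0.26],[[-0.72,0.28,-0.03],-0.26],[[-0.72,0.28,-0.03],-0.26],[[-0.72,0.28,-0.03],-0.26],[[-0.72,0.28,-0.03],-0.26]]}}

```text
clock: 7.92
position: [0.5881, -0.1267, 0.1086]
tcp_rot: [-179.3, -0.8, 175.0]
ft_force: [-0.7, -0.1, -0.1]
finger_gap: 0.234
```

```bash
cat > bay.py <<'E'
from h import *
def bay(s,st,zoff=0):
    # features in tool frame: points by colour; scale-deck rect
    a=tool(s,st); im=s['pixels'].astype(int); P=cloud(s); z=P[...,2]
    blk=(im.max(-1)<45)
    return a,im,P,z,blk
E
python3 - <<'E'
from h import *
s=snap('wrist','w5'); to([.589,-.127,.11],175)
E
```

```text
clock 7.97 pos [ 0.5884 -0.1268  0.1089] rpy [-179.29   -0.77  175.02] F [ 0.3 -0.4 -1.4] gap 0.235 SHIFT [-0.006 -0.002 -0.011] max 0.01 TURN 0.0001
```

View pics/w5.png

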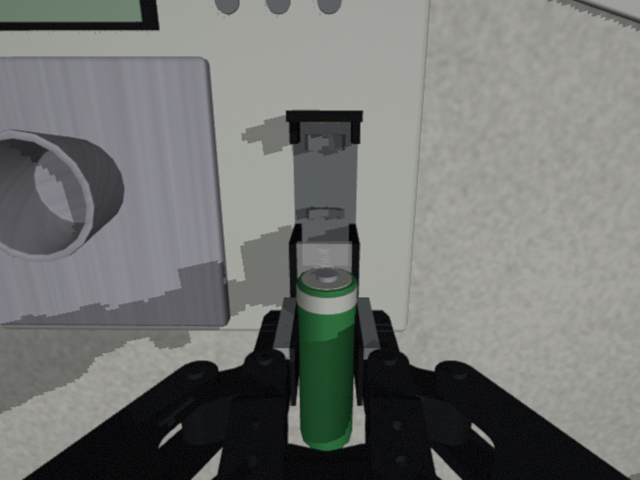

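Run:
```python
from h import *
s=dict(np.load('pics/w5.npz')); st=arm.sense(); a=tool(s,st); im=s['pixels'].astype(int); P=cloud(s)
cellpose(s,st)
z=P[...,2]
print('deck z',np.median(z[60:100,250:400]), 'hood top z',z[250:262,310:345].mean())
# end wall top
sub=np.zeros(z.shape,bool); sub[100:135,270:380]=1
m=sub&(abs(z-.077)<.006)&(im.max(-1)<60); q=a[m]; print('end wall top n',m.sum(),'x',np.percentile(q[:,0],[2,50,98]).round(4),'y',q[:,1].min().round(4),q[:,1].max().round(4),'z',np.median(z[m]))
m=sub&(z>.055)&(z<.068)&(im.max(-1)<60); q=a[m]; print('wings x',q[:,0].min().round(4),'y',q[:,1].min().round(4),q[:,1].max().round(4))
sub[:]=0; sub[220:290,285:365]=1
m=sub&(z>.070)&(z<.09)&(a[...,2]>-.0); q=a[m]; print('hood n',m.sum(),'xmax',np.sort(q[:,0])[-30:].round(4),'y',np.percentile(q[:,1],[0,1,99,100]).round(4))
# deck edge right and bottom
md=(abs(z-.045)<.005)&(im.min(-1)>100); q=a[md]; 
rc=cv2.minAreaRect(q[:,:2].astype(np.float32)*1000);print(rc)
for y0 in (-.1,-.08,-.05,.03,.04):
    k=md&(abs(a[...,1]-y0)<.004); 
    if k.sum(): print('y',y0,'deck x min',a[k][:,0].min().round(4))
k=md&(abs(a[...,0]-.06)<.02);print('deck ymax',a[k][:,1].max())
for x0 in (.0,.04,.08,.12):
    k=md&(abs(a[...,0]-x0)<.004);print(x0,'deck y',a[k][:,1].min().round(4) if k.sum() else 0,a[k][:,1].max().round(4) if k.sum() else 0)
```

```text
lat 0.0016 slope deg (nub up +) 0.42 axis z at x=0: -0.0284 x range -0.043 0.0249 n 1996 res 0.00054
  ax 0.012 85 [ 43. 102.  57.] z -0.0402 -0.0378
  ax 0.014 94 [ 43. 102.  58.] z -0.0403 -0.0378
  ax 0.016 94 [129. 144. 129.] z -0.0405 -0.0382
  ax 0.018 99 [159. 161. 155.] z -0.0407 -0.0378
  ax 0.02 110 [159. 161. 155.] z -0.0411 -0.0375
  ax 0.022 113 [ 83. 118.  90.] z -0.0405 -0.0377
  ax 0.024 287 [82. 94. 84.] z -0.0409 -0.0193
  ax 0.026 176 [79. 79. 83.] z -0.0342 -0.0251
deck z 0.044645708451824015 hood top z 0.08250535207719742
end wall top n 832 x [0.0743 0.0765 0.0787] y -0.0167 0.0176 z 0.07672506201227183
wings x 0.067 y -0.0166 0.0178
hood n 2326 xmax [0.0175 0.0175 0.0175 0.0175 0.0175 0.0175 0.0175 0.0175 0.0175 0.0175
 0.0175 0.0175 0.0175 0.0175 0.0175 0.0176 0.0176 0.0176 0.0176 0.0176
 0.0176 0.0176 0.0176 0.0176 0.0176 0.0176 0.0176 0.0177 0.0177 0.0178] y [-0.0169 -0.0166  0.0179  0.0182]
((37.46783447265625, -75.41267395019531), (185.92945861816406, 257.6784973144531), 0.07665511220693588)
y -0.1 deck x min -0.053
y -0.08 deck x min -0.0537
y -0.05 deck x min -0.0555
y 0.03 deck x min -0.0396
y 0.04 deck x min -0.0511
deck ymax 0.05340581664615102
0.0 deck y -0.0582 0.0533
0.04 deck y -0.0582 0.0533
0.08 deck y -0.0583 0.0533
0.12 deck y -0.1627 0.0533
```

{"method": "step_arm", "body": {"moves": [[[-0.35,0,0],0],[[-0.725,-0.01,0],0],[[-0.725,-0.01,0.3],0],[[-0.725,-0.01,0.6],0],[[-0.725,-0.01,0.72],0],[[-0.725,-0.01,0.72],0],[[-0.725,-0.01,0.72],0]], "newtons": 20, "claw": 0}}

```text
clock: 8.55
position: [0.6584, -0.1346, 0.0353]
tcp_rot: [-179.3, -0.9, 175.0]
ft_force: [-0.1, -1.2, -0.9]
finger_gap: 0.233
```

Run:
```python
from h import *
s=snap('wrist','w6'); to([.6605,-.1330,.017],175.02); st=arm.sense(); cellpose(s,st)
a=tool(s,st); P=cloud(s); z=P[...,2]; im=s['pixels'].astype(int)
md=(abs(z-.045)<.004)&(im.min(-1)>100)
for y0 in (-.07,-.06,-.05,-.04,.03,.04):
    k=md&(abs(a[...,1]-y0)<.004); 
    if k.sum(): print('y',y0,'deck x min',a[k][:,0].min().round(4))
```

```text
clock 8.6 pos [ 0.6597 -0.135   0.0367] rpy [-179.29   -0.74  174.98] F [ 0.9 -0.1  0.3] gap 0.23 SHIFT [-0.009  0.023  0.197] max 0.2 TURN -0.0001
lat 0.0018 slope deg (nub up +) 0.54 axis z at x=0: -0.0273 x range -0.0421 0.026 n 1999 res 0.00056
  ax 0.012 84 [ 46. 110.  62.] z -0.0393 -0.0365
  ax 0.014 93 [ 46. 109.  62.] z -0.0396 -0.0368
  ax 0.016 92 [ 78. 124.  87.] z -0.0396 -0.0363
  ax 0.018 92 [169. 172. 165.] z -0.04 -0.0367
  ax 0.02 136 [170. 172. 165.] z -0.0395 -0.0067
  ax 0.022 178 [158. 164. 155.] z -0.0399 -0.0064
  ax 0.024 262 [ 96. 123. 101.] z -0.0395 -0.0057
  ax 0.026 370 [108. 110. 110.] z -0.0395 -0.0063
  ax 0.028 98 [141. 143. 139.] z -0.0328 -0.0066
  ax 0.03 73 [172. 175. 168.] z -0.0088 -0.0064
  ax 0.032 73 [172. 175. 168.] z -0.0091 -0.0063
  ax 0.034 76 [172. 175. 168.] z -0.0089 -0.0064
  ax 0.036 70 [172. 175. 168.] z -0.0089 -0.0062
  ax 0.038 32 [162. 165. 158.] z -0.0089 -0.0066
y -0.07 deck x min 0.0177
y -0.06 deck x min 0.0178
y -0.05 deck x min 0.0173
y -0.04 deck x min 0.0171
y 0.03 deck x min 0.0173
y 0.04 deck x min 0.0174
```

View pics/w6.png

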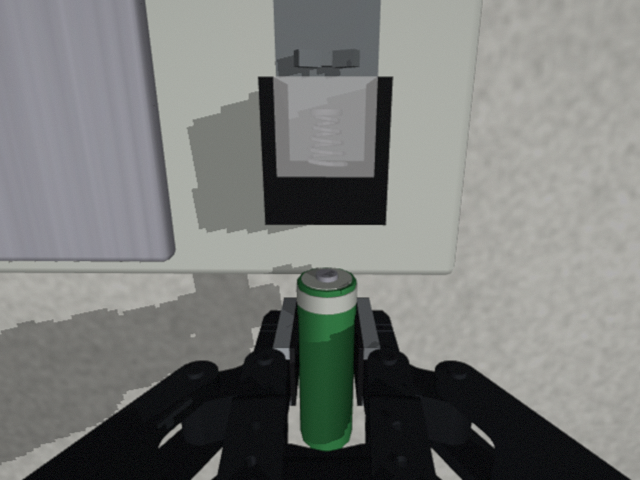

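{"method": "step_arm", "body": {"moves": [[[0,0,0.05],0],[[0,0,0.08],0],[[0,0,0.11],0],[[0,0,0.14],0],[[0,0,0.17],0],[[0,0,0.19],0],[[0,0,0.19],0]]}}

```text
clock: 9.18
position: [0.6621, -0.1357, 0.0199]
tcp_rot: [-179.2, -0.4, 175.0]
ft_force: [1.3, 1.2, 8.0]
finger_gap: 0.232
```

Run:
```python
from h import *
s=snap('wrist','w7'); to([.6605,-.1330,.017],175.02); st=arm.sense(); cellpose(s,st)
```

```text
clock 9.23 pos [ 0.6621 -0.1357  0.02  ] rpy [-179.25   -0.43  174.96] F [1.3 0.6 7.6] gap 0.231 SHIFT [0.018 0.026 0.029] max 0.03 TURN -0.0002
lat 0.0015 slope deg (nub up +) 11.18 axis z at x=0: -0.0304 x range -0.0443 0.0232 n 1670 res 0.00048
  ax 0.012 73 [32. 78. 43.] z -0.043 -0.0408
  ax 0.014 79 [36. 87. 49.] z -0.0434 -0.0412
  ax 0.016 89 [ 44. 106.  59.] z -0.0439 -0.0415
  ax 0.018 86 [ 44. 106.  59.] z -0.0445 -0.0414
  ax 0.02 88 [ 48. 108.  62.] z -0.0449 -0.0426
  ax 0.022 68 [147. 158. 146.] z -0.0453 -0.0426
  ax 0.024 99 [166. 168. 162.] z -0.0461 -0.0434
  ax 0.026 82 [166. 168. 162.] z -0.0463 -0.0437
  ax 0.028 141 [102. 132. 107.] z -0.0469 -0.0233
  ax 0.03 518 [113. 124. 114.] z -0.0471 -0.0231
  ax 0.032 353 [118. 119. 121.] z -0.0422 -0.0231
  ax 0.034 91 [178. 180. 174.] z -0.026 -0.0231
  ax 0.036 96 [178. 180. 174.] z -0.0259 -0.0231
  ax 0.038 93 [178. 181. 174.] z -0.0259 -0.0233
  ax 0.04 90 [178. 181. 174.] z -0.0258 -0.0233
  ax 0.042 93 [178. 181. 174.] z -0.0256 -0.023
  ax 0.044 25 [163. 165. 159.] z -0.0258 -0.024
```

View pics/w7.png

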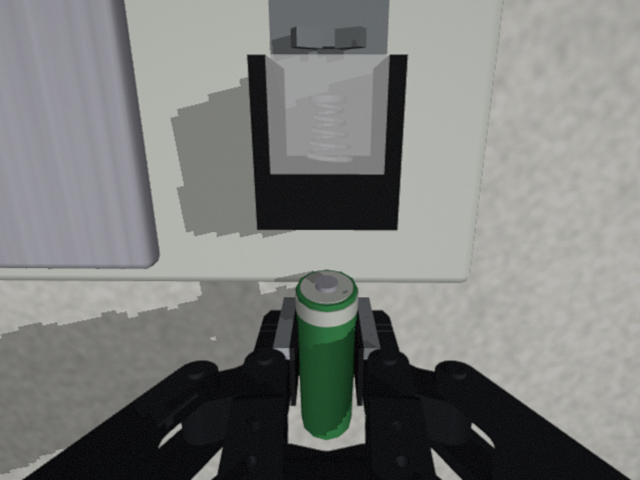

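{"method": "step_arm", "body": {"moves": [[[0,0,0.02],0],[[0,0,0.04],0],[[0,0,0.06],0],[[0,0,0.08],0],[[0,0,0.08],0]]}}

```text
clock: 9.65
position: [0.6648, -0.1364, 0.0143]
tcp_rot: [-179.2, -0.1, 175.0]
ft_force: [1.7, 1.0, 10.0]
finger_gap: 0.23
```

Run:
```python
from h import *
s=snap('wrist','w8'); to([.6605,-.1330,.017],175.02); st=arm.sense(); cellpose(s,st)
```

```text
clock 9.7 pos [ 0.6648 -0.1364  0.0144] rpy [-1.7920e+02 -1.0000e-01  1.7495e+02] F [0.6 0.9 8.4] gap 0.23 SHIFT [ 0.046  0.03  -0.027] max 0.05 TURN -0.0002
lat 0.0016 slope deg (nub up +) 20.35 axis z at x=0: -0.0318 x range -0.044 0.0269 n 1333 res 0.00071
  ax 0.012 58 [30. 74. 40.] z -0.0434 -0.0414
  ax 0.014 56 [29. 74. 40.] z -0.0441 -0.0423
  ax 0.016 67 [30. 74. 41.] z -0.045 -0.0429
  ax 0.018 67 [30. 74. 41.] z -0.0456 -0.0436
  ax 0.02 67 [30. 75. 41.] z -0.0463 -0.0439
  ax 0.022 69 [37. 90. 50.] z -0.0468 -0.0448
  ax 0.024 76 [ 41. 100.  55.] z -0.0477 -0.0456
  ax 0.026 61 [ 66. 110.  76.] z -0.0482 -0.0462
  ax 0.028 57 [154. 158. 151.] z -0.0493 -0.0475
  ax 0.03 76 [157. 159. 153.] z -0.05 -0.0481
  ax 0.032 90 [151. 155. 147.] z -0.0506 -0.049
  ax 0.034 225 [103. 130. 107.] z -0.0514 -0.0294
  ax 0.036 666 [126. 133. 126.] z -0.0521 -0.0285
  ax 0.038 336 [130. 131. 132.] z -0.0466 -0.029
  ax 0.04 92 [180. 182. 175.] z -0.0317 -0.0289
  ax 0.042 100 [180. 183. 175.] z -0.032 -0.0293
  ax 0.044 105 [180. 183. 175.] z -0.0319 -0.0289
```

{"method": "step_arm", "body": {"moves": [[[0.01,0,0.03],0],[[0.02,0,0.05],0],[[0.02,0,0.07],0],[[0.02,0,0.09],0],[[0.02,0,0.09],0]]}}

```text
clock: 10.12
position: [0.6662, -0.1372, 0.008]
tcp_rot: [-179.1, 0.3, 175.0]
ft_force: [2.7, -0.5, 9.0]
finger_gap: 0.227
```

Run:
```python
from h import *
s=snap('wrist','w9'); to([.6605,-.1330,.017],175.02); st=arm.sense(); cellpose(s,st)
```

```text
clock 10.17 pos [ 0.6662 -0.1373  0.008 ] rpy [-179.13    0.29  174.95] F [ 3.1 -0.9  8.8] gap 0.229 SHIFT [ 0.06   0.036 -0.091] max 0.09 TURN -0.0002
lat 0.0016 slope deg (nub up +) 27.54 axis z at x=0: -0.0329 x range -0.0419 0.0265 n 939 res 0.00322
  ax 0.012 38 [28. 70. 38.] z -0.0425 -0.0408
  ax 0.014 40 [28. 70. 38.] z -0.0436 -0.042
  ax 0.016 39 [28. 70. 38.] z -0.0445 -0.0425
  ax 0.018 43 [28. 70. 38.] z -0.0456 -0.0438
  ax 0.02 48 [28. 70. 38.] z -0.0467 -0.0448
  ax 0.022 45 [28. 70. 38.] z -0.0478 -0.0459
  ax 0.024 50 [28. 70. 39.] z -0.0486 -0.0469
  ax 0.026 54 [28. 70. 38.] z -0.0498 -0.0479
  ax 0.028 48 [32. 74. 42.] z -0.0507 -0.049
  ax 0.03 33 [69. 99. 75.] z -0.0517 -0.0502
  ax 0.032 48 [141. 145. 138.] z -0.0529 -0.0512
  ax 0.034 59 [145. 147. 142.] z -0.054 -0.0524
  ax 0.036 77 [137. 143. 135.] z -0.055 -0.0531
  ax 0.038 199 [101. 128. 106.] z -0.056 -0.0357
  ax 0.04 772 [135. 144. 134.] z -0.0563 -0.0353
  ax 0.042 459 [136. 137. 140.] z -0.0533 -0.0354
  ax 0.044 124 [183. 185. 178.] z -0.0467 -0.0351
```

{"method": "step_arm", "body": {"moves": [[[0,0,-0.2],0],[[0,0,-0.4],0],[[0,0,-0.7],0],[[0,0,-0.8],0],[[0,0,-0.8],0]]}}

```text
clock: 10.58
position: [0.6686, -0.1367, 0.0916]
tcp_rot: [-179.0, 0.7, 175.0]
ft_force: [1.2, -0.0, 0.9]
finger_gap: 0.233
```

```bash
sed -i 's/    sl,ic=np.polyfit(q\[:,0\],q\[:,2\],1)/    for _ in range(4):\n        sl,ic=np.polyfit(q[:,0],q[:,2],1); rr=q[:,2]-sl*q[:,0]-ic; q=q[abs(rr-np.median(rr))<max(.0008,1.5*np.median(abs(rr)))]\n    sl,ic=np.polyfit(q[:,0],q[:,2],1)/' h.py
python3 - <<'E'
from h import *
s=snap('wrist','w10'); to([.6605,-.1330,.017],175.02); st=arm.sense(); cellpose(s,st)
im=s['pixels'];
E
```

```text
clock 10.63 pos [ 0.6671 -0.1363  0.0894] rpy [-179.08    0.49  174.95] F [-0.4 -0.7 -0.6] gap 0.236 SHIFT [0.075 0.039 0.723] max 0.72 TURN -0.0002
lat 0.0013 slope deg (nub up +) 28.65 axis z at x=0: -0.0366 x range -0.0416 0.0165 n 753 res 0.00032
  ax 0.012 39 [23. 59. 32.] z -0.0442 -0.043
  ax 0.014 39 [22. 59. 32.] z -0.0457 -0.044
  ax 0.016 45 [23. 61. 33.] z -0.0463 -0.0446
  ax 0.018 42 [23. 61. 33.] z -0.0475 -0.0456
  ax 0.02 46 [23. 59. 32.] z -0.0484 -0.0464
  ax 0.022 51 [22. 59. 31.] z -0.0492 -0.0477
  ax 0.024 50 [23. 59. 32.] z -0.0502 -0.0485
  ax 0.026 54 [22. 58. 31.] z -0.0513 -0.0494
  ax 0.028 56 [25. 65. 35.] z -0.052 -0.0505
  ax 0.03 50 [48. 83. 56.] z -0.0533 -0.0512
  ax 0.032 36 [114. 121. 113.] z -0.0544 -0.0526
  ax 0.034 55 [125. 127. 122.] z -0.0555 -0.0538
  ax 0.036 56 [125. 127. 122.] z -0.0564 -0.0547
  ax 0.038 106 [ 89. 108.  91.] z -0.0572 -0.051
  ax 0.04 672 [103. 115. 103.] z -0.0579 -0.0388
  ax 0.042 418 [103. 103. 107.] z -0.0577 -0.0416
  ax 0.044 14 [101. 101. 107.] z -0.0528 -0.0478
```

View pics/w10.png

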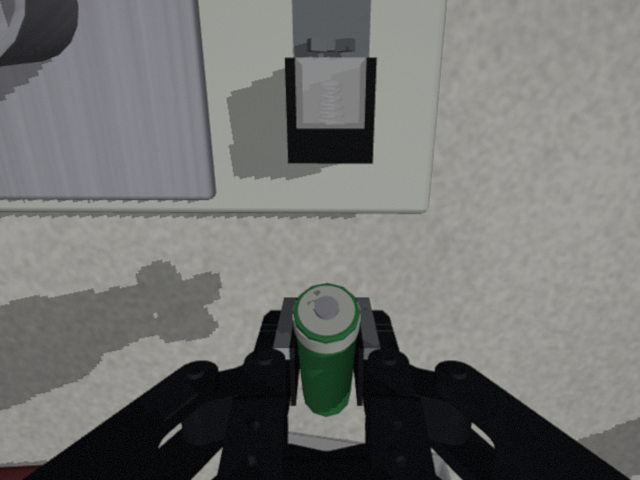

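```bash
cat >> h.py <<'E'
def seat(s,st):
    # bay in tool frame: hood/cheek top (black, z~.082) and end wall top (z~.077)
    a=tool(s,st); P=cloud(s); z=P[...,2]; im=s['pixels'].astype(int)
    from scipy.spatial.transform import Rotation as R
    g=(a[...,2]>-.2)
    h=(abs(z-.0822)<.0035)&(abs(P[...,0]-.575)<.05)&(abs(P[...,1]+.127)<.03)&(im.max(-1)<130)
    q=a[h]
    if len(q)>50:
        print('hood n',h.sum(),'x',np.percentile(q[:,0],[.5,99.5]).round(4),'y',np.percentile(q[:,1],[.5,99.5]).round(4),'-> seat x',(np.percentile(q[:,0],99.5)+.022).round(4),'y',np.percentile(q[:,1],[.5,99.5]).mean().round(4),'worldz',np.median(z[h]).round(4))
    w=(abs(z-.077)<.0035)&(abs(P[...,0]-.513)<.012)&(abs(P[...,1]+.12)<.03)&(im.max(-1)<60); q=a[w]
    if len(q)>30: print('wall n',w.sum(),'x',np.percentile(q[:,0],[1,99]).round(4),'y',np.percentile(q[:,1],[.5,99.5]).round(4),'-> seat x',(np.percentile(q[:,0],1)-.035).round(4),'y',np.percentile(q[:,1],[.5,99.5]).mean().round(4),'worldz',np.median(z[w]).round(4))
E
python3 - <<'E'
from h import *
st=arm.sense()
s=dict(np.load('pics/w10.npz')); seat(s,st)
s=dict(np.load('pics/w5.npz')); st5=dict(st); st5['position']=np.array([.5884,-.1268,.1089]); st5['tcp_rot']=np.array([-179.29,-.77,175.02]); seat(s,st5)
E
```

```text
hood n 7413 x [0.0573 0.0969] y [-0.0144  0.0203] -> seat x 0.1189 y 0.003 worldz 0.0817
hood n 1352 x [-0.0111  0.0176] y [-0.0168  0.0181] -> seat x 0.0396 y 0.0007 worldz 0.0816
wall n 832 x [0.0743 0.0787] y [-0.0165  0.0175] -> seat x 0.0393 y 0.0005 worldz 0.0767
```

Run:
```python
from h import *
for n in ['scene0','side0']:
    s=dict(np.load(f'pics/{n}.npz')); P=cloud(s)
    m=(P[...,2]>.01)&(P[...,0]>.645)&(P[...,0]<.9)&(abs(P[...,1]+.13)<.1); q=P[m]; print(n,m.sum(),q.min(0) if len(q) else '',np.percentile(q,[1,5],axis=0) if len(q) else '')
```

```text
scene0 2717 [ 0.64501727 -0.19462351  0.01000873] [[ 0.64522936 -0.19104469  0.01083543]
 [ 0.64625204 -0.18065716  0.01331531]]
side0 1590 [ 0.64518632 -0.20355457  0.01002301] [[ 0.83075913 -0.20017715  0.01042086]
 [ 0.83358484 -0.19752532  0.01312111]]
```

{"method": "step_arm", "body": {"moves": [[[-0.4,0,0],0],[[-0.5,0,0.3],0],[[-0.5,0,0.6],0],[[-0.5,0,0.85],0],[[-0.5,0,0.85],0],[[-0.5,0,0.85],0]]}}

```text
clock: 11.13
position: [0.7145, -0.1414, 0.0013]
tcp_rot: [-179.2, 0.1, 174.9]
ft_force: [0.8, -0.2, -0.7]
finger_gap: 0.236
```

{"method": "step_arm", "body": {"moves": [[[0,0,0.06],0],[[0,0,0.1],0],[[0,0,0.13],0],[[0,0,0.16],0],[[0,0,0.18],0],[[0,0,0.18],0]]}}

```text
clock: 11.63
position: [0.7151, -0.1423, -0.013]
tcp_rot: [-179.1, 0.2, 174.9]
ft_force: [-6.4, 0.1, 13.4]
finger_gap: 0.234
```

Run:
```python
from h import *
s=snap('wrist','w11'); to([.6605,-.1330,-.015],175.02); st=arm.sense(); cellpose(s,st)
```

```text
clock 11.68 pos [ 0.7151 -0.1423 -0.013 ] rpy [-179.1     0.22  174.94] F [-5.9 -0.2 12.5] gap 0.234 SHIFT [0.552 0.045 0.017] max 0.55 TURN -0.0002
lat 0.0016 slope deg (nub up +) 19.17 axis z at x=0: -0.0349 x range -0.0417 0.023 n 1299 res 0.00035
  ax 0.012 62 [24. 63. 34.] z -0.0461 -0.0442
  ax 0.014 69 [23. 61. 32.] z -0.0471 -0.0449
  ax 0.016 67 [23. 61. 33.] z -0.0475 -0.0456
  ax 0.018 80 [23. 61. 33.] z -0.0482 -0.0457
  ax 0.02 71 [45. 79. 52.] z -0.0492 -0.0117
  ax 0.022 147 [ 91. 114.  94.] z -0.0497 -0.0117
  ax 0.024 156 [ 89. 114.  93.] z -0.0502 -0.0114
  ax 0.026 152 [ 85. 112.  89.] z -0.051 -0.0112
  ax 0.028 129 [104. 122. 105.] z -0.0517 -0.0114
  ax 0.03 155 [140. 141. 136.] z -0.0526 -0.0115
  ax 0.032 162 [140. 141. 135.] z -0.053 -0.0113
  ax 0.034 178 [135. 137. 131.] z -0.054 -0.0118
  ax 0.036 285 [ 92. 112.  95.] z -0.0544 -0.0116
  ax 0.038 706 [102. 107. 102.] z -0.0545 -0.0115
  ax 0.04 283 [106. 106. 108.] z -0.0492 -0.0114
  ax 0.042 86 [151. 151. 146.] z -0.0141 -0.0114
  ax 0.044 94 [148. 147. 143.] z -0.0145 -0.0117
```

View pics/w11.png

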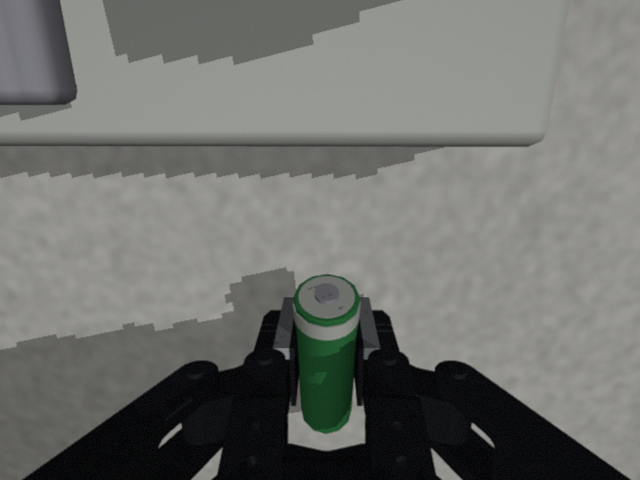

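{"method": "step_arm", "body": {"moves": [[[0,0,-0.03],0],[[0,0,-0.03],0],[[0,0,-0.03],0],[[0,0,-0.03],0]], "claw": 0.31}}

```text
clock: 12.02
position: [0.7155, -0.1423, -0.0095]
tcp_rot: [-179.1, 0.3, 174.9]
ft_force: [0.4, -0.2, 0.5]
finger_gap: 0.31
```

Run:
```python
from h import *
s=snap('wrist','w12'); to([.6605,-.1330,-.015],175.02); st=arm.sense(); cellpose(s,st)
```

```text
clock 12.07 pos [ 0.7152 -0.1422 -0.0099] rpy [-179.1     0.24  174.95] F [ 0.9 -0.2 -0. ] gap 0.313 SHIFT [0.553 0.044 0.048] max 0.55 TURN -0.0002
lat 0.0018 slope deg (nub up +) 0.26 axis z at x=0: -0.0198 x range -0.0362 0.032 n 1599 res 0.0004
  ax 0.012 81 [41. 99. 55.] z -0.0318 -0.0285
  ax 0.014 90 [41. 98. 55.] z -0.0314 -0.029
  ax 0.016 86 [41. 98. 55.] z -0.0316 -0.0289
  ax 0.018 81 [41. 98. 54.] z -0.0321 -0.029
  ax 0.02 88 [40. 98. 54.] z -0.0319 -0.0285
  ax 0.022 87 [ 58. 106.  69.] z -0.0316 -0.0293
  ax 0.024 83 [153. 155. 149.] z -0.0321 -0.0296
  ax 0.026 90 [153. 155. 150.] z -0.0326 -0.0295
  ax 0.028 100 [142. 147. 139.] z -0.0321 -0.0291
  ax 0.03 133 [59. 99. 68.] z -0.0318 -0.0078
  ax 0.032 303 [103. 103. 103.] z -0.0314 -0.0081
  ax 0.034 139 [118. 118. 117.] z -0.025 -0.0084
  ax 0.036 71 [154. 154. 149.] z -0.0112 -0.0081
  ax 0.038 80 [157. 157. 152.] z -0.0113 -0.0078
  ax 0.04 70 [155. 154. 149.] z -0.0111 -0.0087
  ax 0.042 77 [151. 151. 146.] z -0.0113 -0.0087
  ax 0.044 82 [151. 150. 146.] z -0.0116 -0.0085
```

View pics/w12.png

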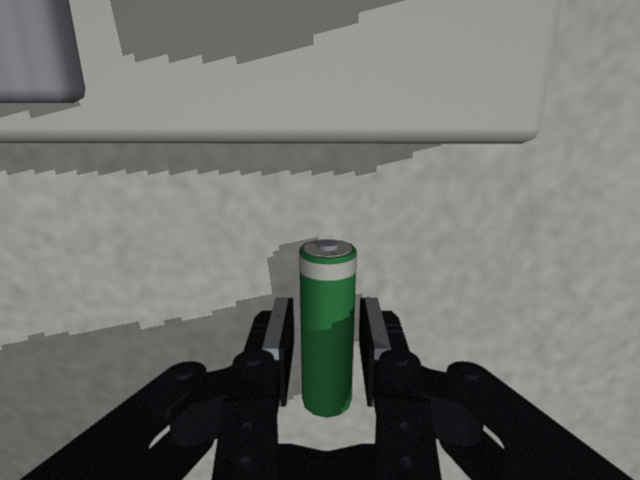

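{"method": "step_arm", "body": {"moves": [[[0,0,0.03],0],[[0,0,0.055],0],[[0,0,0.055],0],[[0,0,0.055],0]]}}

```text
clock: 12.4
position: [0.7156, -0.1423, -0.0134]
tcp_rot: [-179.1, 0.3, 175.0]
ft_force: [-4.4, 0.6, 16.4]
finger_gap: 0.31
```

{"method": "step_arm", "body": {"moves": [[[0,0,0],0],[[0,0,0],0],[[0,0,0],0],[[0,0,0],0]], "claw": 0, "newtons": 20}}

```text
clock: 12.73
position: [0.7161, -0.1422, -0.013]
tcp_rot: [-179.1, 0.3, 175.0]
ft_force: [-1.3, 0.9, 8.3]
finger_gap: 0.237
```

{"method": "step_arm", "body": {"moves": [[[0,0,-0.2],0],[[0,0,-0.5],0],[[0,0,-0.5],0],[[0,0,-0.5],0]]}}

```text
clock: 13.07
position: [0.7174, -0.1418, 0.0383]
tcp_rot: [-179.1, 0.5, 175.0]
ft_force: [-0.6, 0.1, -1.0]
finger_gap: 0.236
```

Run:
```python
from h import *
s=snap('wrist','w13'); to([.6605,-.1330,.0367],175.02); st=arm.sense(); cellpose(s,st)
a=tool(s,st); P=cloud(s); z=P[...,2]; im=s['pixels'].astype(int)
md=(abs(z-.045)<.003)&(im.min(-1)>100)
for y0 in (-.05,-.04,.03,.04):
    k=md&(abs(a[...,1]-y0)<.004); 
    if k.sum(): print('y',y0,'deck x min',a[k][:,0].min().round(4), 'z',np.median(a[k][:,2]).round(4))
```

```text
clock 13.12 pos [ 0.716  -0.1414  0.0368] rpy [-179.09    0.34  174.96] F [-0.3  0.1 -0.5] gap 0.234 SHIFT [ 0.56   0.035 -0.002] max 0.56 TURN -0.0002
lat 0.0013 slope deg (nub up +) 0.08 axis z at x=0: -0.0242 x range -0.0365 0.0312 n 1657 res 0.0004
  ax 0.012 85 [41. 99. 55.] z -0.0362 -0.0321
  ax 0.014 90 [41. 99. 55.] z -0.0364 -0.0329
  ax 0.016 91 [41. 99. 55.] z -0.0361 -0.0335
  ax 0.018 91 [40. 98. 55.] z -0.036 -0.0333
  ax 0.02 81 [40. 98. 54.] z -0.0359 -0.033
  ax 0.022 91 [ 99. 127. 103.] z -0.0363 -0.0332
  ax 0.024 84 [154. 156. 150.] z -0.0365 -0.0338
  ax 0.026 100 [153. 155. 150.] z -0.0365 -0.0337
  ax 0.028 108 [104. 126. 107.] z -0.0364 -0.0332
  ax 0.03 229 [73. 91. 77.] z -0.0362 -0.0148
  ax 0.032 171 [82. 82. 86.] z -0.0345 -0.0202
y -0.05 deck x min 0.0742 z -0.0076
y -0.04 deck x min 0.0742 z -0.0077
y 0.03 deck x min 0.0743 z -0.0088
y 0.04 deck x min 0.0743 z -0.009
```

{"method": "step_arm", "body": {"moves": [[[0.3,0.0,-0.02],0],[[0.5,0.0,-0.02],0],[[0.5,0,0.02],0],[[0.5,0,0.06],0],[[0.5,0,0.1],0],[[0.5,0,0.13],0],[[0.5,0,0.16],0],[[0.5,0,0.19],0],[[0.5,0,0.22],0],[[0.5,0,0.22],0]]}}

```text
clock: 13.95
position: [0.6688, -0.1377, 0.0143]
tcp_rot: [-179.1, 0.5, 175.0]
ft_force: [3.2, 0.3, 5.2]
finger_gap: 0.235
```

Run:
```python
from h import *
s=snap('wrist','w14'); to([.6605,-.1330,.0367],175.02); st=arm.sense(); cellpose(s,st)
```

```text
clock 14.0 pos [ 0.6688 -0.1377  0.0144] rpy [-179.08    0.53  174.95] F [2.3 0.5 4. ] gap 0.23 SHIFT [ 0.085  0.036 -0.225] max 0.22 TURN -0.0002
lat 0.0016 slope deg (nub up +) 31.73 axis z at x=0: -0.0253 x range -0.0291 0.0266 n 761 res 0.00033
  ax 0.012 37 [27. 67. 36.] z -0.0349 -0.0333
  ax 0.014 39 [27. 68. 37.] z -0.0358 -0.0343
  ax 0.016 39 [27. 68. 37.] z -0.037 -0.0351
  ax 0.018 36 [27. 68. 37.] z -0.038 -0.0364
  ax 0.02 37 [27. 68. 37.] z -0.0391 -0.0372
  ax 0.022 45 [26. 67. 36.] z -0.0406 -0.0385
  ax 0.024 43 [28. 71. 38.] z -0.0413 -0.0397
  ax 0.026 39 [30. 76. 41.] z -0.0425 -0.0405
  ax 0.028 52 [33. 83. 46.] z -0.0433 -0.0418
  ax 0.03 49 [36. 89. 49.] z -0.0444 -0.0428
  ax 0.032 53 [36. 89. 49.] z -0.0456 -0.0439
  ax 0.034 49 [36. 89. 49.] z -0.0464 -0.0444
  ax 0.036 53 [37. 90. 49.] z -0.0477 -0.0459
  ax 0.038 56 [36. 88. 49.] z -0.0486 -0.047
  ax 0.04 45 [ 67. 103.  74.] z -0.05 -0.048
  ax 0.042 46 [136. 141. 133.] z -0.0512 -0.0289
  ax 0.044 118 [154. 157. 150.] z -0.0525 -0.0294
```

{"method": "step_arm", "body": {"moves": [[[0,0,-0.3],0],[[0,0,-0.6],0],[[0.2,0.0,-0.8],0],[[0.5,0.02,-0.8],0],[[0.5,0.02,-0.8],0],[[0.5,0.02,-0.8],0],[[0.5,0.02,-0.8],0]]}}

```text
clock: 14.58
position: [0.6193, -0.1301, 0.0931]
tcp_rot: [-179.1, 0.5, 174.9]
ft_force: [0.4, -0.1, -0.9]
finger_gap: 0.235
```

```bash
sed -i 's/np.arange(.012,.046,.002)/np.arange(.036,.056,.001)/' h.py
python3 - <<'E'
from h import *
s=snap('wrist','w15'); to([.6605,-.1330,.0367],175.02); st=arm.sense(); cellpose(s,st); seat(s,st)
E
```

```text
clock 14.63 pos [ 0.6197 -0.1303  0.0931] rpy [-179.08    0.56  174.95] F [-0.4 -0.4  0. ] gap 0.234 SHIFT [-0.403  0.018  0.568] max 0.57 TURN -0.0002
lat 0.0017 slope deg (nub up +) 31.03 axis z at x=0: -0.0251 x range -0.0257 0.0275 n 790 res 0.00035
  ax 0.036 50 [31. 79. 43.] z -0.0476 -0.0457
  ax 0.037 60 [31. 79. 43.] z -0.048 -0.0463
  ax 0.038 60 [31. 79. 43.] z -0.0485 -0.0468
  ax 0.039 53 [36. 80. 47.] z -0.0487 -0.0473
  ax 0.04 45 [54. 88. 61.] z -0.0497 -0.0477
  ax 0.041 43 [ 97. 111.  97.] z -0.0502 -0.0485
  ax 0.042 46 [117. 122. 115.] z -0.051 -0.0492
  ax 0.043 58 [123. 125. 120.] z -0.0515 -0.0498
  ax 0.044 66 [124. 126. 121.] z -0.0522 -0.0502
  ax 0.045 65 [124. 126. 121.] z -0.0524 -0.0505
  ax 0.046 80 [121. 125. 118.] z -0.0533 -0.051
  ax 0.047 91 [105. 116. 105.] z -0.0535 -0.0515
  ax 0.048 179 [ 82. 107.  86.] z -0.0542 -0.0348
  ax 0.049 550 [101. 116. 102.] z -0.0544 -0.0348
  ax 0.05 702 [110. 119. 111.] z -0.0545 -0.0361
  ax 0.051 544 [110. 112. 113.] z -0.0545 -0.0372
  ax 0.052 310 [106. 105. 111.] z -0.0534 -0.04
  ax 0.053 51 [106. 106. 111.] z -0.0498 -0.044
  ax 0.054 1 [106. 105. 112.] z -0.0472 -0.0472
hood n 4326 x [0.0102 0.0494] y [-0.0162  0.0186] -> seat x 0.0714 y 0.0012 worldz 0.0816
wall n 1305 x [0.1061 0.1109] y [-0.0161  0.0182] -> seat x 0.0711 y 0.001 worldz 0.0766
```

View pics/w15.png

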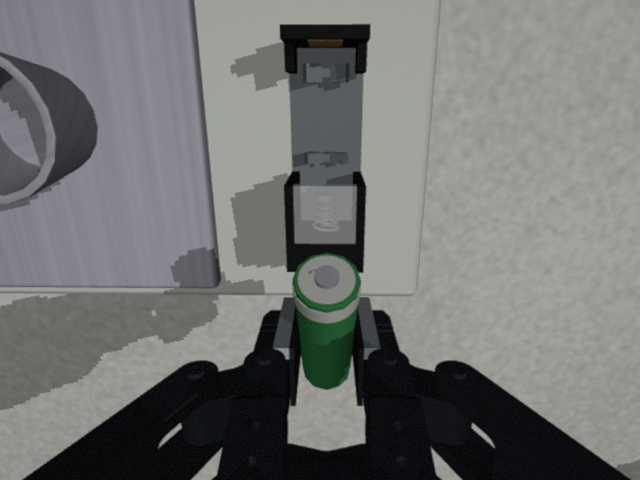

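Run:
```python
from h import *
st=arm.sense(); s=dict(np.load('pics/w15.npz')); a=tool(s,st); im=s['pixels']
for v in range(335,396,4): print(v,a[v,327].round(4),im[v,327])
for v in range(252,300,4): print(v,a[v,327].round(4),im[v,327])
```

```text
335 [ 0.0118  0.002  -0.0447] [34 82 46]
339 [ 0.0093  0.002  -0.0432] [30 80 43]
343 [ 0.0061  0.002  -0.0407] [32 81 45]
347 [ 0.0043  0.002  -0.0404] [21 59 31]
351 [ 0.0021  0.002  -0.0394] [25 61 35]
355 [-0.0018  0.002  -0.0362] [21 59 32]
359 [-0.0041  0.002  -0.0353] [23 60 33]
363 [-0.0074  0.002  -0.0331] [23 59 32]
367 [-0.0101  0.002  -0.0319] [21 58 30]
371 [-0.0138  0.002  -0.0292] [22 60 32]
375 [-0.0174  0.0021 -0.027 ] [23 59 32]
379 [-0.0199  0.0021 -0.0262] [22 59 31]
383 [-0.0248  0.0021 -0.0225] [22 58 30]
387 [-0.0289  0.0021 -0.0199] [18 57 28]
391 [-0.1272  0.0025  0.0952] [156 156 150]
395 [-0.1306  0.0025  0.0948] [153 152 147]
252 [ 0.0365  0.002  -0.0348] [15 34 22]
256 [ 0.0365  0.002  -0.0383] [126 129 123]
260 [ 0.0358  0.002  -0.0398] [132 134 129]
264 [ 0.0347  0.002  -0.0404] [131 133 128]
268 [ 0.0353  0.002  -0.045 ] [108 107 113]
272 [ 0.0337  0.002  -0.0444] [105 104 111]
276 [ 0.0337  0.0019 -0.0472] [103 103 109]
280 [ 0.0326  0.0019 -0.0477] [105 105 111]
284 [ 0.0319  0.0019 -0.049 ] [106 106 112]
288 [ 0.0303  0.0019 -0.0485] [103 103 108]
292 [ 0.0296  0.0019 -0.0497] [132 133 128]
296 [ 0.0286  0.0019 -0.0502] [131 133 128]
```

{"method": "step_arm", "body": {"moves": [[[0.4,0,0],0],[[0.75,0,0],0],[[0.83,-0.005,0.05],0],[[0.83,-0.005,0.15],0],[[0.83,-0.005,0.195],0],[[0.83,-0.005,0.195],0],[[0.83,-0.005,0.195],0]], "newtons": 45, "claw": 0}}

```text
clock: 15.22
position: [0.5389, -0.1242, 0.0723]
tcp_rot: [-179.1, 0.6, 175.0]
ft_force: [-0.0, -1.1, -0.3]
finger_gap: 0.232
```

Run:
```python
from h import *
s=snap('wrist','w16'); to([.6605,-.1330,.0367],175.02); st=arm.sense(); cellpose(s,st); seat(s,st)
snap('side','s16'); snap('scene','c16')
a=cv2.imread('pics/s16.png')[90:240,220:420]; b=cv2.imread('pics/c16.png')[200:350,130:330]
cv2.imwrite('pics/c16b.png',cv2.resize(np.hstack([a,b]),None,fx=2,fy=2))
```

```text
clock 15.27 pos [ 0.5389 -0.1242  0.0726] rpy [-179.07    0.62  174.96] F [ 0.9  0.4 -0.5] gap 0.229 SHIFT [-1.215  0.025  0.372] max 1.22 TURN -0.0002
lat 0.0015 slope deg (nub up +) 31.06 axis z at x=0: -0.0251 x range -0.0294 0.027 n 773 res 0.00034
  ax 0.036 55 [31. 79. 43.] z -0.0474 -0.0456
  ax 0.037 60 [31. 79. 43.] z -0.0478 -0.0463
  ax 0.038 60 [35. 80. 46.] z -0.0484 -0.0466
  ax 0.039 52 [45. 85. 54.] z -0.0489 -0.047
  ax 0.04 37 [ 76. 100.  80.] z -0.0496 -0.0478
  ax 0.041 37 [113. 121. 112.] z -0.0502 -0.0486
  ax 0.042 56 [124. 127. 121.] z -0.0511 -0.0492
  ax 0.043 69 [124. 127. 121.] z -0.0515 -0.0497
  ax 0.044 70 [125. 127. 122.] z -0.0519 -0.0504
  ax 0.045 63 [123. 126. 120.] z -0.0524 -0.0504
  ax 0.046 84 [112. 120. 111.] z -0.0531 -0.0509
  ax 0.047 121 [ 82. 106.  86.] z -0.0536 -0.0347
  ax 0.048 360 [ 96. 114.  98.] z -0.0538 -0.0347
  ax 0.049 697 [109. 120. 110.] z -0.0542 -0.0356
  ax 0.05 642 [111. 116. 113.] z -0.0542 -0.0361
  ax 0.051 399 [107. 107. 112.] z -0.053 -0.0385
  ax 0.052 163 [106. 105. 111.] z -0.0498 -0.0429
  ax 0.053 6 [106. 106. 112.] z -0.048 -0.0439
hood n 4163 x [-0.0719 -0.0318] y [-0.0152  0.019 ] -> seat x -0.0098 y 0.0019 worldz 0.0817
wall n 1201 x [0.0251 0.0305] y [-0.0154  0.0188] -> seat x -0.0099 y 0.0017 worldz 0.0766
```

View pics/w16.png

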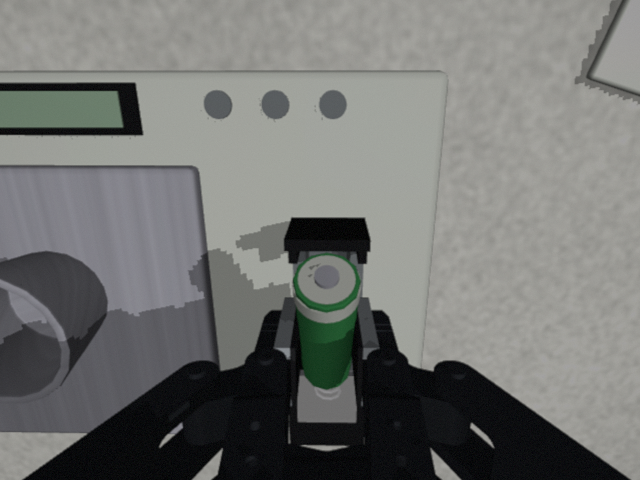

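View pics/c16b.png

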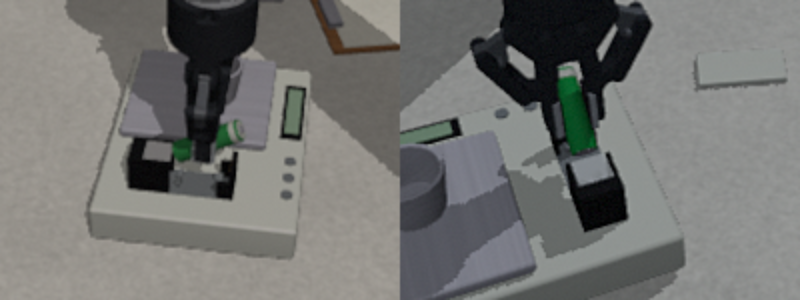

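{"method": "step_arm", "body": {"moves": [[[0.03,0.003,0.02],0],[[0.03,0.003,0.06],0],[[0.03,0.003,0.1],0],[[0.03,0.003,0.13],0],[[0.03,0.003,0.13],0]]}}

```text
clock: 15.78
position: [0.5351, -0.1235, 0.0591]
tcp_rot: [-179.1, 0.6, 175.0]
ft_force: [1.0, -0.2, -0.5]
finger_gap: 0.226
```

```bash
cat >> h.py <<'E'
def rel(s,st):
    cellpose(s,st); seat(s,st)
E
python3 - <<'E'
from h import *
s=snap('wrist','w17'); to([.6605,-.1330,.0367],175.02); st=arm.sense(); rel(s,st)
a=tool(s,st)
for v in range(367,396,3): print(v,a[v,327].round(4),s['pixels'][v,327])
E
```

```text
clock 15.83 pos [ 0.5352 -0.1235  0.0594] rpy [-179.08    0.57  174.96] F [0.5 0.6 0.4] gap 0.23 SHIFT [-1.254  0.02   0.239] max 1.25 TURN -0.0002
lat 0.0016 slope deg (nub up +) 31.11 axis z at x=0: -0.0249 x range -0.0273 0.0274 n 811 res 0.00035
  ax 0.036 60 [31. 78. 42.] z -0.0473 -0.0454
  ax 0.037 54 [30. 78. 42.] z -0.0482 -0.046
  ax 0.038 53 [31. 78. 43.] z -0.0488 -0.0466
  ax 0.039 52 [39. 82. 49.] z -0.0488 -0.0472
  ax 0.04 43 [68. 96. 73.] z -0.0495 -0.0478
  ax 0.041 45 [108. 116. 107.] z -0.0502 -0.0485
  ax 0.042 51 [122. 125. 119.] z -0.051 -0.0492
  ax 0.043 60 [124. 126. 120.] z -0.0515 -0.0497
  ax 0.044 66 [125. 127. 121.] z -0.0516 -0.0499
  ax 0.045 68 [124. 126. 121.] z -0.0525 -0.0508
  ax 0.046 87 [116. 122. 114.] z -0.053 -0.0509
  ax 0.047 100 [ 90. 109.  92.] z -0.0535 -0.0348
  ax 0.048 267 [ 86. 109.  89.] z -0.0535 -0.0348
  ax 0.049 658 [105. 118. 106.] z -0.054 -0.0353
  ax 0.05 680 [111. 117. 112.] z -0.0543 -0.0363
  ax 0.051 437 [106. 107. 111.] z -0.0543 -0.0377
  ax 0.052 217 [105. 104. 110.] z -0.0496 -0.0428
  ax 0.053 20 [105. 105. 110.] z -0.0496 -0.0439
hood n 4225 x [-0.0596  0.0111] y [-0.02    0.0234] -> seat x 0.0331 y 0.0017 worldz 0.0817
wall n 605 x [0.0105 0.0266] y [-0.0159  0.0185] -> seat x -0.0245 y 0.0013 worldz 0.0765
367 [-0.0107  0.002  -0.0311] [20 59 31]
370 [-0.013   0.002  -0.0299] [19 58 29]
373 [-0.0166  0.002  -0.0269] [21 59 32]
376 [-0.0191  0.002  -0.0255] [19 57 27]
379 [-0.0214  0.002  -0.0244] [24 60 33]
382 [-0.0248  0.002  -0.022 ] [22 59 32]
385 [-0.0276  0.002  -0.0202] [25 60 35]
388 [-0.0303  0.002  -0.0188] [19 56 30]
391 [-0.0444  0.0021 -0.0038] [55 54 58]
394 [-0.0431  0.002  -0.0073] [54 54 58]
```

{"method": "step_arm", "body": {"moves": [[[-0.02,0,0.02],0],[[-0.045,0,0.035],0],[[-0.08,0,0.055],0],[[-0.115,0,0.075],0],[[-0.145,0,0.095],0],[[-0.165,0,0.107],0],[[-0.165,0,0.107],0]]}}

```text
clock: 16.42
position: [0.5516, -0.1252, 0.0486]
tcp_rot: [-179.1, 0.5, 175.0]
ft_force: [-2.4, -0.3, 1.1]
finger_gap: 0.228
```

Run:
```python
from h import *
s=snap('wrist','w18'); to([.5352,-.1235,.0594],175.02); st=arm.sense(); cellpose(s,st)
snap('side','s18'); snap('scene','c18')
a=cv2.imread('pics/s18.png')[90:240,220:420]; b=cv2.imread('pics/c18.png')[200:350,130:330]
cv2.imwrite('pics/c18b.png',cv2.resize(np.hstack([a,b]),None,fx=2,fy=2))
```

```text
clock 16.47 pos [ 0.5513 -0.1251  0.0487] rpy [-179.09    0.5   174.97] F [-2.5  0.2  1.2] gap 0.232 SHIFT [ 0.16  -0.    -0.109] max 0.16 TURN -0.0001
lat 0.0015 slope deg (nub up +) 30.82 axis z at x=0: -0.0255 x range -0.0201 0.0261 n 702 res 0.00034
  ax 0.036 82 [22. 54. 31.] z -0.0479 -0.0003
  ax 0.037 103 [20. 49. 28.] z -0.0484 -0.0011
  ax 0.038 93 [21. 47. 28.] z -0.0487 -0.0031
  ax 0.039 75 [29. 47. 33.] z -0.0492 -0.0048
  ax 0.04 89 [45. 55. 46.] z -0.0499 -0.0071
  ax 0.041 88 [59. 63. 59.] z -0.0504 -0.0085
  ax 0.042 95 [67. 69. 66.] z -0.0511 -0.0106
  ax 0.043 115 [71. 72. 69.] z -0.0519 -0.0125
  ax 0.044 127 [76. 77. 74.] z -0.0521 -0.0147
  ax 0.045 169 [65. 67. 64.] z -0.0527 -0.0165
  ax 0.046 227 [52. 57. 53.] z -0.0532 -0.0185
  ax 0.047 292 [41. 52. 44.] z -0.0538 -0.0207
  ax 0.048 639 [73. 86. 75.] z -0.054 -0.0224
  ax 0.049 854 [ 93. 101.  93.] z -0.054 -0.0245
  ax 0.05 661 [101. 104. 103.] z -0.0539 -0.0266
  ax 0.051 374 [101. 101. 106.] z -0.0533 -0.0286
  ax 0.052 96 [103. 103. 108.] z -0.05 -0.0301
  ax 0.053 1 [102. 102. 108.] z -0.0449 -0.0449
```

View pics/w18.png

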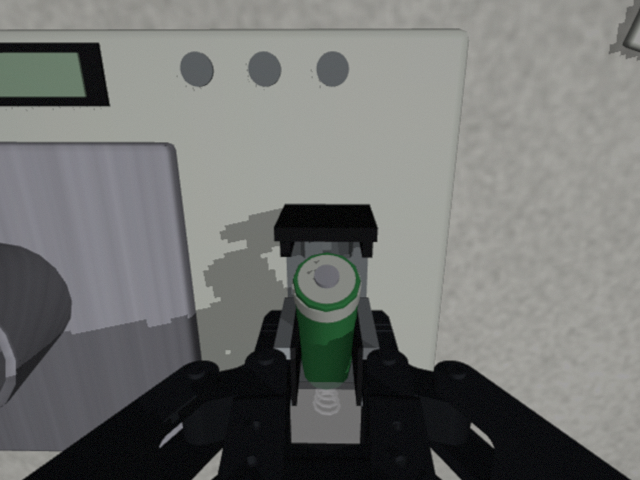

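View pics/c18b.png

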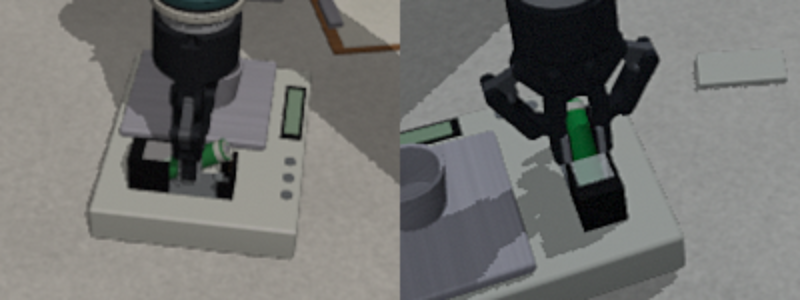

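{"method": "step_arm", "body": {"moves": [[[-0.02,0,0.005],0],[[-0.04,0,0.01],0],[[-0.04,0,0.01],0],[[-0.04,0,0.01],0]]}}

```text
clock: 16.9
position: [0.5551, -0.1254, 0.048]
tcp_rot: [-179.1, 0.5, 175.0]
ft_force: [-4.9, -0.2, 4.0]
finger_gap: 0.224
```

Run:
```python
from h import *
s=snap('wrist','w19'); to([.5352,-.1235,.0594],175.02); st=arm.sense(); cellpose(s,st)
```

```text
clock 16.95 pos [ 0.555  -0.1254  0.048 ] rpy [-179.09    0.49  174.97] F [-4.  -0.1  6.4] gap 0.228 SHIFT [ 0.198  0.    -0.116] max 0.2 TURN -0.0001
lat 0.0016 slope deg (nub up +) 30.8 axis z at x=0: -0.0253 x range -0.0124 0.0188 n 634 res 0.00033
  ax 0.036 59 [31. 79. 43.] z -0.0473 -0.0457
  ax 0.037 66 [31. 79. 43.] z -0.048 -0.0464
  ax 0.038 56 [30. 75. 41.] z -0.0483 -0.0003
  ax 0.039 76 [34. 63. 41.] z -0.0491 -0.0003
  ax 0.04 79 [37. 55. 41.] z -0.0496 -0.0005
  ax 0.041 80 [64. 69. 64.] z -0.0504 -0.0024
  ax 0.042 97 [75. 77. 73.] z -0.0509 -0.0048
  ax 0.043 99 [81. 83. 79.] z -0.0514 -0.0061
  ax 0.044 112 [84. 85. 82.] z -0.0522 -0.0084
  ax 0.045 113 [76. 77. 74.] z -0.0525 -0.0102
  ax 0.046 131 [71. 76. 71.] z -0.0528 -0.0121
  ax 0.047 163 [59. 73. 61.] z -0.0535 -0.0143
  ax 0.048 393 [75. 93. 78.] z -0.0538 -0.0162
  ax 0.049 776 [ 94. 105.  95.] z -0.0542 -0.0188
  ax 0.05 818 [93. 97. 94.] z -0.0542 -0.0205
  ax 0.051 594 [77. 78. 81.] z -0.0538 -0.0224
  ax 0.052 330 [59. 59. 63.] z -0.0494 -0.0241
  ax 0.053 133 [17. 17. 19.] z -0.0483 -0.026
  ax 0.054 55 [12. 13. 14.] z -0.0308 -0.0283
  ax 0.055 5 [10. 11. 12.] z -0.0308 -0.03
```

{"method": "step_arm", "body": {"moves": [[[-0.01,0,0.02],0],[[-0.015,0,0.04],0],[[-0.02,0,0.06],0],[[-0.02,0,0.08],0],[[-0.02,0,0.08],0]], "newtons": 20, "claw": 0}}

```text
clock: 17.37
position: [0.5568, -0.1257, 0.0416]
tcp_rot: [-179.1, 0.5, 175.0]
ft_force: [-8.8, 1.7, 21.7]
finger_gap: 0.228
```

Run:
```python
from h import *
s=snap('wrist','w20'); to([.5352,-.1235,.0594],175.02); st=arm.sense(); cellpose(s,st)
```

```text
clock 17.42 pos [ 0.5569 -0.1257  0.0417] rpy [-179.08    0.49  174.98] F [-9.  2. 21.] gap 0.228 SHIFT [ 0.216 -0.    -0.179] max 0.22 TURN -0.0001
lat 0.0016 slope deg (nub up +) 29.99 axis z at x=0: -0.0256 x range -0.0186 0.0253 n 728 res 0.00035
  ax 0.036 63 [32. 80. 44.] z -0.0477 -0.0454
  ax 0.037 58 [32. 80. 43.] z -0.048 -0.0462
  ax 0.038 53 [32. 80. 43.] z -0.0487 -0.0462
  ax 0.039 58 [40. 84. 50.] z -0.0491 -0.0474
  ax 0.04 48 [57. 92. 64.] z -0.0497 -0.048
  ax 0.041 45 [108. 118. 107.] z -0.0504 -0.002
  ax 0.042 100 [131. 134. 128.] z -0.0511 -0.002
  ax 0.043 166 [129. 131. 126.] z -0.0517 -0.0018
  ax 0.044 194 [122. 124. 119.] z -0.0519 -0.0018
  ax 0.045 207 [121. 122. 118.] z -0.0526 -0.0018
  ax 0.046 207 [117. 119. 114.] z -0.0531 -0.002
  ax 0.047 216 [ 98. 107.  98.] z -0.0535 -0.0017
  ax 0.048 384 [ 90. 106.  92.] z -0.0536 -0.0017
  ax 0.049 785 [105. 116. 105.] z -0.054 -0.002
  ax 0.05 841 [111. 116. 111.] z -0.0545 -0.0022
  ax 0.051 586 [107. 108. 109.] z -0.0545 -0.0022
  ax 0.052 342 [103. 104. 106.] z -0.0496 -0.0025
  ax 0.053 138 [63. 64. 64.] z -0.0496 -0.0026
  ax 0.054 144 [14. 15. 15.] z -0.0365 -0.0046
  ax 0.055 187 [13. 13. 14.] z -0.0369 -0.0267
  ax 0.056 203 [13. 13. 14.] z -0.0371 -0.0289
```

View pics/w20.png

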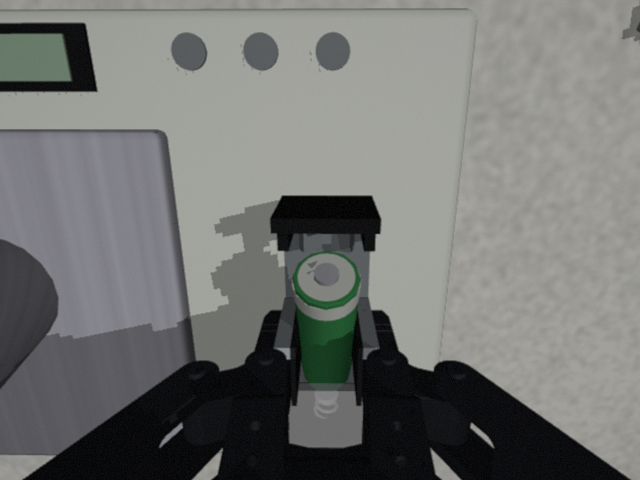

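{"method": "step_arm", "body": {"moves": [[[0.03,0,-0.03],0],[[0.06,0,-0.05],0],[[0.09,0,-0.05],0],[[0.09,0,-0.05],0],[[0.09,0,-0.05],0]]}}

```text
clock: 17.83
position: [0.5487, -0.125, 0.0469]
tcp_rot: [-179.1, 0.6, 175.0]
ft_force: [-1.1, 0.8, 4.8]
finger_gap: 0.23
```

Run:
```python
from h import *
s=snap('wrist','w21'); to([.5352,-.1235,.0594],175.02); st=arm.sense(); cellpose(s,st)
```

```text
clock 17.88 pos [ 0.5486 -0.125   0.0469] rpy [-179.06    0.57  174.98] F [-1.6  0.8  4.7] gap 0.229 SHIFT [ 0.134  0.001 -0.127] max 0.13 TURN -0.0001
lat 0.0016 slope deg (nub up +) 30.42 axis z at x=0: -0.0257 x range -0.0263 0.0275 n 844 res 0.00034
  ax 0.036 105 [21. 49. 28.] z -0.0479 -0.003
  ax 0.037 108 [20. 48. 27.] z -0.0482 -0.0052
  ax 0.038 106 [20. 47. 27.] z -0.0489 -0.0068
  ax 0.039 102 [26. 51. 32.] z -0.0494 -0.009
  ax 0.04 100 [32. 46. 35.] z -0.0499 -0.0002
  ax 0.041 95 [46. 51. 46.] z -0.0507 -0.0002
  ax 0.042 110 [62. 64. 60.] z -0.0515 -0.0002
  ax 0.043 139 [66. 67. 65.] z -0.0516 -0.0001
  ax 0.044 180 [60. 61. 59.] z -0.052 -0.0001
  ax 0.045 233 [48. 49. 48.] z -0.0526 -0.0005
  ax 0.046 259 [44. 46. 44.] z -0.0532 -0.0005
  ax 0.047 267 [43. 50. 45.] z -0.0538 -0.0003
  ax 0.048 357 [60. 76. 63.] z -0.054 -0.0003
  ax 0.049 667 [ 98. 111.  99.] z -0.0541 -0.0292
  ax 0.05 682 [110. 117. 111.] z -0.0547 -0.0308
  ax 0.051 477 [106. 107. 110.] z -0.0547 -0.0372
  ax 0.052 262 [104. 104. 110.] z -0.0508 -0.0427
  ax 0.053 20 [105. 104. 110.] z -0.0508 -0.0442
```

{"method": "step_arm", "body": {"moves": [[[0,0,0],0],[[0,0,0],0],[[0,0,0],0],[[0,0,0],0]], "claw": 0.3}}

```text
clock: 18.22
position: [0.5488, -0.1251, 0.0467]
tcp_rot: [-179.1, 0.6, 175.0]
ft_force: [0.1, -0.7, -0.3]
finger_gap: 0.298
```

Run:
```python
from h import *
s=snap('wrist','w22'); to([.5352,-.1235,.0594],175.02); st=arm.sense(); cellpose(s,st)
a=tool(s,st)
for v in range(330,400,4): print(v,a[v,327].round(4),s['pixels'][v,327])
```

```text
clock 18.27 pos [ 0.5487 -0.125   0.0467] rpy [-179.06    0.57  174.97] F [ 0.4 -0.6 -0.1] gap 0.302 SHIFT [ 0.135  0.001 -0.129] max 0.13 TURN -0.0001
lat 0.0015 slope deg (nub up +) 26.02 axis z at x=0: -0.0243 x range -0.0262 0.0312 n 957 res 0.00037
  ax 0.036 117 [26. 57. 33.] z -0.0466 -0.0002
  ax 0.037 107 [23. 54. 31.] z -0.0469 -0.0026
  ax 0.038 122 [22. 51. 29.] z -0.0472 -0.0046
  ax 0.039 129 [28. 51. 33.] z -0.0477 -0.0068
  ax 0.04 108 [43. 56. 45.] z -0.0483 -0.0092
  ax 0.041 113 [64. 67. 63.] z -0.0486 -0.0114
  ax 0.042 135 [70. 72. 69.] z -0.0495 -0.0001
  ax 0.043 146 [71. 72. 69.] z -0.0497 -0.0001
  ax 0.044 149 [75. 76. 73.] z -0.0505 -0.0003
  ax 0.045 153 [76. 77. 74.] z -0.0508 -0.0003
  ax 0.046 203 [62. 68. 62.] z -0.0511 -0.0001
  ax 0.047 267 [43. 58. 46.] z -0.0515 -0.0001
  ax 0.048 466 [74. 91. 77.] z -0.0517 -0.0282
  ax 0.049 652 [102. 113. 103.] z -0.0523 -0.0003
  ax 0.05 556 [109. 112. 111.] z -0.0523 -0.0
  ax 0.051 332 [102. 103. 108.] z -0.0517 -0.0
  ax 0.052 104 [101. 101. 107.] z -0.0469 -0.0004
330 [ 0.0114  0.0019 -0.0419] [34 87 48]
334 [ 0.009   0.0019 -0.0406] [37 88 49]
338 [ 0.007   0.0019 -0.0398] [35 87 47]
342 [ 0.0046  0.0019 -0.0386] [23 61 32]
346 [ 0.0017  0.0019 -0.0366] [23 63 35]
350 [-0.0007  0.0019 -0.0355] [24 63 35]
354 [-0.0024  0.0019 -0.0355] [23 64 34]
358 [-0.0056  0.0019 -0.0333] [25 64 34]
362 [-0.0083  0.0019 -0.032 ] [26 63 34]
366 [-0.0114  0.0019 -0.0302] [26 63 35]
370 [-0.0136  0.0019 -0.0297] [25 64 35]
374 [-0.0166  0.0019 -0.0281] [24 62 33]
378 [-0.0194  0.0019 -0.0269] [26 63 35]
382 [-0.0225  0.0019 -0.0253] [21 60 31]
386 [-0.026   0.002  -0.0235] [24 62 33]
390 [-0.0295  0.002  -0.0216] [29 62 36]
394 [-0.0228  0.0019 -0.0318] [90 91 95]
398 [-0.0218  0.0019 -0.0351] [75 75 76]
```

View pics/w22.png

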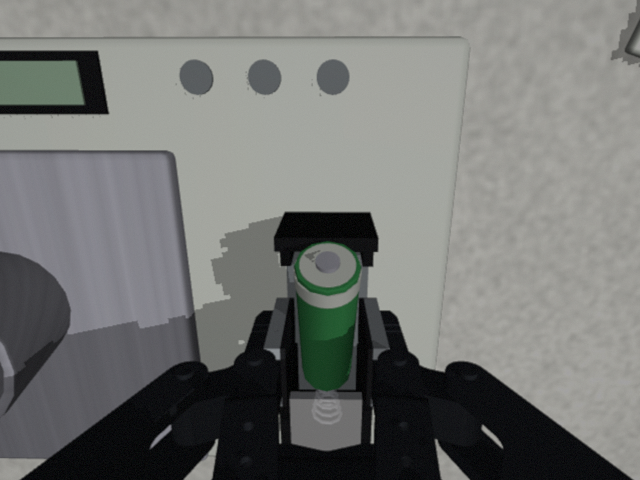

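{"method": "step_arm", "body": {"moves": [[[0.02,0,-0.05],0],[[0.08,0,-0.08],0],[[0.137,0,-0.08],0],[[0.137,0,-0.08],0],[[0.137,0,-0.08],0]]}}

```text
clock: 18.68
position: [0.5343, -0.1236, 0.0547]
tcp_rot: [-179.1, 0.5, 175.0]
ft_force: [-0.1, -0.8, -0.5]
finger_gap: 0.3
```

{"method": "step_arm", "body": {"moves": [[[0,0,0],0],[[0,0,0],0],[[0,0,0],0],[[0,0,0],0]], "claw": 0, "newtons": 30}}

```text
clock: 19.02
position: [0.5345, -0.1236, 0.0547]
tcp_rot: [-179.1, 0.6, 175.0]
ft_force: [0.1, 0.0, 1.3]
finger_gap: 0.233
```

Run:
```python
from h import *
s=snap('wrist','w23'); to([.5352,-.1235,.0594],175.02); st=arm.sense(); cellpose(s,st)
```

```text
clock 19.07 pos [ 0.5345 -0.1237  0.0547] rpy [-179.06    0.56  174.96] F [0.3 0.6 0.7] gap 0.231 SHIFT [-0.007  0.001 -0.047] max 0.05 TURN -0.0002
lat 0.0016 slope deg (nub up +) 26.07 axis z at x=0: -0.0229 x range -0.0394 0.0168 n 770 res 0.00036
  ax 0.036 25 [100. 100. 105.] z -0.0384 -0.0324
```

View pics/w23.png

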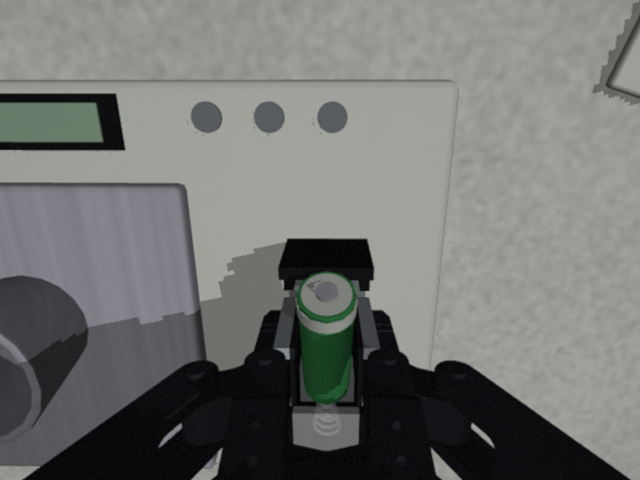

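{"method": "step_arm", "body": {"moves": [[[-0.03,0,0.005],0],[[-0.06,0,0.01],0],[[-0.09,0,0.02],0],[[-0.09,0,0.03],0],[[-0.09,0,0.05],0],[[-0.09,0,0.07],0],[[-0.09,0,0.07],0]]}}

```text
clock: 19.65
position: [0.5435, -0.1245, 0.048]
tcp_rot: [-179.1, 0.6, 175.0]
ft_force: [-3.8, 1.2, 6.5]
finger_gap: 0.231
```

Run:
```python
from h import *
s=snap('wrist','w24'); to([.5352,-.1235,.0594],175.02); st=arm.sense(); cellpose(s,st)
```

```text
clock 19.7 pos [ 0.5436 -0.1245  0.0481] rpy [-179.06    0.58  174.97] F [-3.5  1.3  5.6] gap 0.232 SHIFT [ 0.084  0.001 -0.114] max 0.11 TURN -0.0001
lat 0.0016 slope deg (nub up +) 23.63 axis z at x=0: -0.0233 x range -0.0314 0.0153 n 750 res 0.00037
  ax 0.036 64 [8. 8. 8.] z -0.0364 -0.01
  ax 0.037 95 [10. 10. 11.] z -0.0293 -0.0125
  ax 0.038 151 [12. 13. 13.] z -0.03 -0.0149
  ax 0.039 169 [12. 13. 13.] z -0.03 -0.0175
  ax 0.04 180 [11. 12. 12.] z -0.0302 -0.0203
  ax 0.041 189 [11. 11. 12.] z -0.0302 -0.0226
  ax 0.042 121 [11. 11. 12.] z -0.0302 -0.0254
  ax 0.043 31 [11. 11. 12.] z -0.0304 -0.0277
  ax 0.044 2 [13. 14. 15.] z -0.0304 -0.0303
```

{"method": "step_arm", "body": {"moves": [[[0,0,0.02],0],[[0,0,0.04],0],[[0,0,0.06],0],[[0,0,0.08],0],[[0,0,0.08],0]]}}

```text
clock: 20.12
position: [0.5433, -0.1246, 0.0407]
tcp_rot: [-179.1, 0.6, 175.0]
ft_force: [-6.3, 0.5, 12.2]
finger_gap: 0.234
```

Run:
```python
from h import *
s=snap('wrist','w25'); to([.5436,-.1245,.0594],175.02); st=arm.sense(); cellpose(s,st)
```

```text
clock 20.17 pos [ 0.5433 -0.1246  0.0408] rpy [-179.06    0.56  174.97] F [-4.9  0.8 11.2] gap 0.232 SHIFT [-0.005 -0.002 -0.186] max 0.19 TURN -0.0001
lat 0.0016 slope deg (nub up +) 13.98 axis z at x=0: -0.0261 x range -0.0352 0.0218 n 973 res 0.00036
  ax 0.036 252 [58. 59. 57.] z -0.0371 -0.003
  ax 0.037 311 [46. 46. 45.] z -0.0379 -0.0031
  ax 0.038 329 [42. 43. 42.] z -0.0379 -0.0027
  ax 0.039 346 [44. 45. 44.] z -0.0379 -0.0023
  ax 0.04 337 [45. 46. 45.] z -0.0376 -0.0023
  ax 0.041 219 [63. 64. 62.] z -0.0379 -0.0028
  ax 0.042 97 [132. 134. 129.] z -0.0379 -0.0028
  ax 0.043 72 [161. 163. 157.] z -0.0058 -0.0027
  ax 0.044 75 [161. 163. 157.] z -0.0059 -0.0027
  ax 0.045 81 [161. 163. 157.] z -0.0059 -0.003
  ax 0.046 75 [161. 163. 157.] z -0.0063 -0.0032
  ax 0.047 80 [161. 163. 157.] z -0.0063 -0.0024
  ax 0.048 77 [161. 163. 157.] z -0.0061 -0.0024
  ax 0.049 72 [161. 163. 157.] z -0.0061 -0.0035
  ax 0.05 80 [161. 163. 157.] z -0.0061 -0.003
  ax 0.051 79 [161. 163. 157.] z -0.006 -0.003
  ax 0.052 82 [161. 163. 157.] z -0.006 -0.0028
  ax 0.053 83 [161. 164. 157.] z -0.0055 -0.0028
  ax 0.054 77 [161. 163. 157.] z -0.0055 -0.0031
  ax 0.055 79 [161. 163. 157.] z -0.0055 -0.003
  ax 0.056 82 [161. 163. 157.] z -0.0059 -0.003
```

View pics/w25.png

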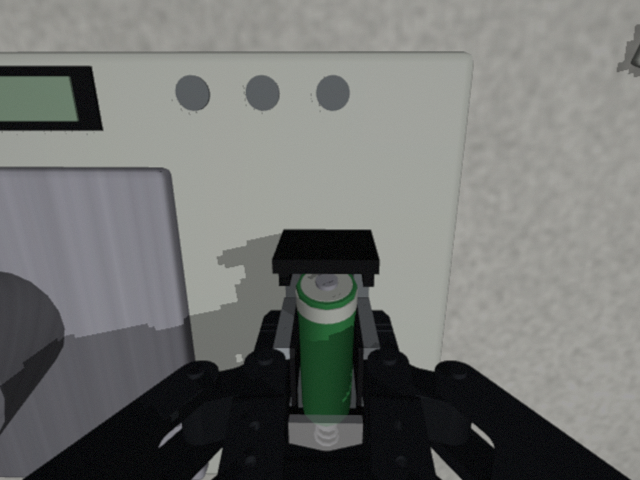

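{"method": "step_arm", "body": {"moves": [[[0,0,0.02],0],[[0,0,0.04],0],[[0,0,0.06],0],[[0,0,0.075],0],[[0,0,0.075],0]]}}

```text
clock: 20.58
position: [0.5432, -0.1247, 0.034]
tcp_rot: [-179.0, 0.6, 175.0]
ft_force: [-6.4, 0.2, 11.4]
finger_gap: 0.236
```

Run:
```python
from h import *
s=snap('wrist','w26'); to([.5436,-.1245,.0594],175.02); st=arm.sense(); cellpose(s,st)
```

```text
clock 20.63 pos [ 0.5431 -0.1247  0.034 ] rpy [-179.05    0.56  174.98] F [-4.6  0.3 11.9] gap 0.23 SHIFT [-0.007 -0.001 -0.254] max 0.25 TURN -0.0001
lat 0.0016 slope deg (nub up +) 3.4 axis z at x=0: -0.0289 x range -0.0339 0.0344 n 1207 res 0.00036
  ax 0.036 299 [45. 46. 45.] z -0.0448 -0.0102
  ax 0.037 82 [157. 160. 153.] z -0.0443 -0.0096
  ax 0.038 80 [161. 163. 157.] z -0.0133 -0.0094
  ax 0.039 80 [161. 163. 157.] z -0.0125 -0.0094
  ax 0.04 80 [161. 163. 157.] z -0.0126 -0.0098
  ax 0.041 78 [161. 163. 157.] z -0.0126 -0.0098
  ax 0.042 74 [161. 163. 157.] z -0.0125 -0.0097
  ax 0.043 76 [161. 163. 157.] z -0.0123 -0.0097
  ax 0.044 83 [161. 163. 157.] z -0.0128 -0.0102
  ax 0.045 83 [161. 163. 157.] z -0.0128 -0.0097
  ax 0.046 86 [161. 163. 157.] z -0.0125 -0.0097
  ax 0.047 87 [161. 163. 157.] z -0.0123 -0.0098
  ax 0.048 89 [161. 163. 157.] z -0.0124 -0.0094
  ax 0.049 90 [161. 163. 157.] z -0.0126 -0.0094
  ax 0.05 87 [161. 163. 157.] z -0.0126 -0.0101
  ax 0.051 89 [161. 163. 157.] z -0.0127 -0.0099
  ax 0.052 92 [161. 163. 157.] z -0.0127 -0.0098
  ax 0.053 91 [161. 163. 157.] z -0.0129 -0.0098
  ax 0.054 93 [161. 163. 157.] z -0.0129 -0.0101
  ax 0.055 94 [161. 163. 157.] z -0.0125 -0.0098
  ax 0.056 88 [161. 163. 157.] z -0.0125 -0.0098
```

View pics/w26.png

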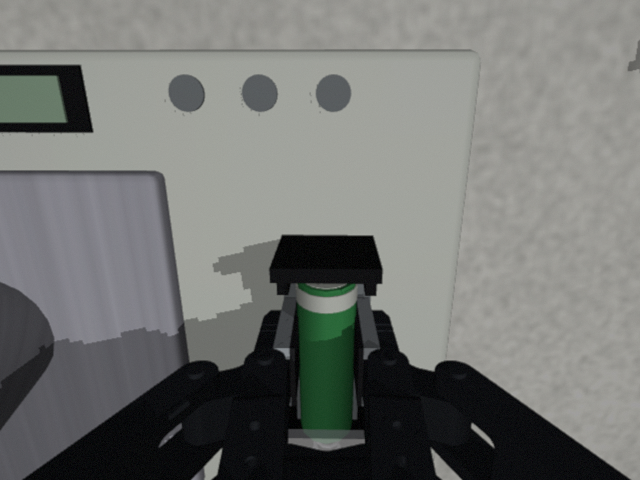

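{"method": "step_arm", "body": {"moves": [[[0,0,0.015],0],[[0,0,0.025],0],[[0.02,0,0.025],0],[[0.03,0,0.025],0],[[0.03,0,0.025],0]]}}

```text
clock: 21.05
position: [0.5429, -0.1248, 0.0326]
tcp_rot: [-179.0, 0.9, 175.0]
ft_force: [0.7, 0.7, 6.9]
finger_gap: 0.234
```

Run:
```python
from h import *
s=snap('wrist','w27'); to([.5436,-.1245,.0594],175.02); st=arm.sense(); cellpose(s,st)
```

```text
clock 21.1 pos [ 0.5429 -0.1248  0.0326] rpy [-179.02    0.87  174.97] F [0.5 2.5 8.2] gap 0.232 SHIFT [-0.01  -0.001 -0.268] max 0.27 TURN -0.0001
lat 0.0015 slope deg (nub up +) 1.39 axis z at x=0: -0.0295 x range -0.0339 0.0331 n 1289 res 0.00036
  ax 0.036 71 [161. 163. 157.] z -0.0141 -0.0113
  ax 0.037 74 [161. 163. 157.] z -0.0141 -0.0114
  ax 0.038 78 [161. 163. 157.] z -0.0143 -0.0114
  ax 0.039 85 [161. 164. 157.] z -0.0143 -0.0112
  ax 0.04 84 [161. 164. 157.] z -0.0138 -0.0112
  ax 0.041 82 [161. 163. 157.] z -0.0143 -0.0117
  ax 0.042 80 [161. 163. 157.] z -0.0143 -0.0117
  ax 0.043 87 [161. 163. 157.] z -0.0143 -0.0118
  ax 0.044 95 [161. 164. 157.] z -0.0141 -0.0114
  ax 0.045 85 [161. 164. 157.] z -0.0141 -0.0114
  ax 0.046 86 [161. 163. 157.] z -0.0143 -0.0114
  ax 0.047 92 [161. 164. 157.] z -0.0143 -0.0116
  ax 0.048 95 [161. 163. 157.] z -0.0142 -0.0112
  ax 0.049 88 [161. 163. 157.] z -0.0143 -0.0112
  ax 0.05 87 [161. 163. 157.] z -0.0143 -0.0112
  ax 0.051 97 [161. 163. 157.] z -0.014 -0.0112
  ax 0.052 92 [161. 163. 157.] z -0.0141 -0.0106
  ax 0.053 88 [161. 163. 157.] z -0.0141 -0.0106
  ax 0.054 90 [161. 163. 157.] z -0.0142 -0.0118
  ax 0.055 93 [161. 163. 157.] z -0.0142 -0.0117
  ax 0.056 93 [161. 163. 157.] z -0.0145 -0.0117
```

{"method": "step_arm", "body": {"moves": [[[0,0,0],0],[[0,0,0],0],[[0,0,-0.02],0],[[0,0,-0.02],0]], "claw": 0.36}}

```text
clock: 21.43
position: [0.5432, -0.1249, 0.0347]
tcp_rot: [-179.0, 0.9, 175.0]
ft_force: [0.5, 0.7, 0.6]
finger_gap: 0.361
```

{"method": "step_arm", "body": {"moves": [[[0,0,-0.1],0],[[0,0,-0.3],0],[[0,0,-0.6],0],[[0,0,-0.9],0],[[0,0,-0.9],0]]}}

```text
clock: 21.85
position: [0.5456, -0.1245, 0.1306]
tcp_rot: [-178.9, 1.4, 175.0]
ft_force: [0.7, -0.9, 0.3]
finger_gap: 0.359
```

Run:
```python
from h import *
s=snap('wrist','w28'); to([.5436,-.1245,.0594],175.02); st=arm.sense(); seat(s,st)
a=tool(s,st);P=cloud(s);im=s['pixels'].astype(int);r,g,b=im[...,0],im[...,1],im[...,2]
m=(g>1.4*r)&(g>1.4*b)&(P[...,2]>.055)&(P[...,2]<.09)&(abs(a[...,1])<.02); q=P[m]
for lo in np.arange(.50,.60,.005):
    k=m&(P[...,0]>=lo)&(P[...,0]<lo+.005)
    if k.sum(): print(round(lo,3),k.sum(),'top z',np.percentile(P[k][:,2],98).round(4),'y mid',((P[k][:,1].min()+P[k][:,1].max())/2).round(4))
q=a[m]; print('tool x',q[:,0].min(),q[:,0].max(),'y',np.percentile(q[:,1],[1,99]))
```

```text
clock 21.9 pos [ 0.5446 -0.1242  0.1284] rpy [-178.91    1.3   174.97] F [-0.  -0.1 -0.3] gap 0.361 SHIFT [0.026 0.009 0.69 ] max 0.69 TURN -0.0001
hood n 3220 x [-0.065  -0.0246] y [-0.0149  0.0199] -> seat x -0.0026 y 0.0025 worldz 0.0816
wall n 673 x [0.0321 0.0373] y [-0.0148  0.0194] -> seat x -0.0029 y 0.0023 worldz 0.0765
0.505 27 top z 0.0755 y mid -0.1208
0.51 11 top z 0.0757 y mid -0.1065
0.515 122 top z 0.0744 y mid -0.1206
0.52 20 top z 0.0739 y mid -0.1254
0.525 289 top z 0.0743 y mid -0.1216
0.53 289 top z 0.0741 y mid -0.1219
0.535 280 top z 0.0738 y mid -0.1224
0.54 273 top z 0.0737 y mid -0.1227
0.545 267 top z 0.0736 y mid -0.1229
0.55 261 top z 0.0734 y mid -0.1233
0.555 245 top z 0.0731 y mid -0.1241
0.56 252 top z 0.073 y mid -0.1245
0.565 251 top z 0.0733 y mid -0.1281
0.57 216 top z 0.0727 y mid -0.1237
0.575 23 top z 0.0694 y mid -0.124
tool x -0.03263876267764408 0.03772540580145869 y [-0.00750071  0.01249041]
```

View pics/w28.png

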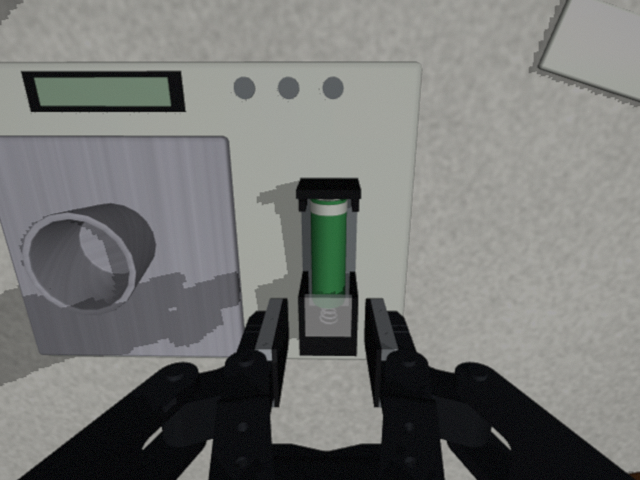

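Run:
```python
from h import *
st=arm.sense(); s=dict(np.load('pics/w28.npz')); P=cloud(s); a=tool(s,st); im=s['pixels'].astype(int); z=P[...,2]
for v in range(186,226,2): print(v,(a[v,328]-[-.0028,.0024,0]).round(4)[:2],z[v,328].round(4),im[v,328])
md=(im.min(-1)>140)&(abs(z-.045)<.004)
for c in ((slice(100,180),slice(380,410)),(slice(300,350),slice(380,400)),(slice(120,170),slice(265,285)),(slice(250,262),slice(380,405))):
    k=z[c][md[c]]; print('deck',np.median(k).round(4) if k.size else 0, np.median(P[c][md[c]],axis=0).round(3))
```

```text
186 [ 0.0397 -0.    ] 0.0677 [0 4 2]
188 [ 0.0398 -0.    ] 0.0732 [4 3 7]
190 [ 0.0392 -0.0001] 0.0758 [17 19 18]
192 [ 0.0383 -0.0001] 0.0768 [14 16 17]
194 [ 0.0372 -0.0001] 0.0765 [10 12 11]
196 [ 0.0361 -0.0001] 0.0763 [17 17 19]
198 [ 0.0349 -0.    ] 0.0763 [19 21 23]
200 [ 0.0326 -0.    ] 0.0712 [76 83 76]
202 [ 0.032 -0.   ] 0.0735 [ 44 101  57]
204 [ 0.0309 -0.    ] 0.0736 [ 53 106  65]
206 [ 0.0302 -0.    ] 0.0752 [155 157 151]
208 [ 0.0288 -0.    ] 0.0742 [162 165 159]
210 [ 0.0273 -0.    ] 0.0729 [162 164 158]
212 [ 0.0265 -0.    ] 0.0741 [162 165 159]
214 [ 0.0255 -0.    ] 0.0744 [164 164 158]
216 [ 0.024 -0.   ] 0.0734 [ 70 114  79]
218 [ 0.0227 -0.    ] 0.073 [ 43 104  58]
220 [ 0.0219 -0.    ] 0.0741 [ 44 104  58]
222 [ 0.0208 -0.    ] 0.0743 [ 44 105  59]
224 [ 0.0191 -0.    ] 0.0725 [ 45 106  61]
deck 0.0447 [ 0.49  -0.079  0.045]
deck 0.0446 [ 0.6   -0.084  0.045]
deck 0.0446 [ 0.487 -0.15   0.045]
deck 0.0446 [ 0.564 -0.083  0.045]
```

Run:
```python
from h import *
s1=snap('side','s28'); s2=snap('scene','c28')
a=cv2.imread('pics/s28.png')[110:220,240:390]; b=cv2.imread('pics/c28.png')[230:340,150:300]
cv2.imwrite('pics/c28b.png',cv2.resize(np.hstack([a,b]),None,fx=2.6,fy=2.6,interpolation=2))
```

```text
(no output)
```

View pics/c28b.png

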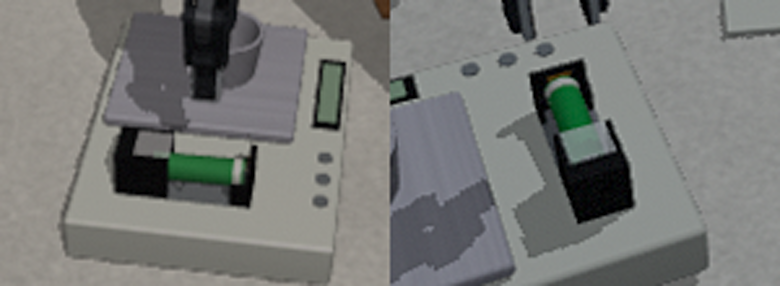

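Run:
```python
from h import *
st=arm.sense()
for n in ('w28',):
    s=dict(np.load(f'pics/{n}.npz')); P=cloud(s); a=tool(s,st)-[-.0028,.0024,0]; im=s['pixels'].astype(int); z=P[...,2]
    m=(abs(a[...,1])<.002)&(z>.068)&(z<.08)&(a[...,0]>-.02)&(a[...,0]<.03)
    p=np.polyfit(a[m][:,0],z[m],1); print(m.sum(),'slope deg',np.degrees(np.arctan(p[0])).round(2),'centre z',(p[1]-.0105-.0625).round(5))
to([.5316,-.1230,.06],175)
```

```text
596 slope deg 1.56 centre z -0.00025
clock 22.0 pos [ 0.542  -0.1233  0.1252] rpy [-179.      0.95  174.97] F [-0.2 -0.6 -0.6] gap 0.358 SHIFT [0.114 0.005 0.651] max 0.65 TURN -0.0001
```

Run:
```python
from h import *
s=snap('wrist','w29'); st=arm.sense(); seat(s,st)
P=cloud(s); a=tool(s,st); im=s['pixels'].astype(int); z=P[...,2]; r,g,b=im[...,0],im[...,1],im[...,2]
m=(g>1.4*r)&(g>1.4*b)&(z>.066)&(z<.08)&(abs(a[...,1])<.02); c=np.median(a[m][:,1]); k=m&(abs(a[...,1]-c)<.002); print(c)
from numpy import polyfit
x=-(P[...,0]-.5455)*.9962+(P[...,1]+.1237)*.0868
k&=(x>-.018)&(x<.022); p=np.polyfit(x[k],z[k],1); print(k.sum(),np.degrees(np.arctan(p[0])),p[1]-.073)
md=(im.min(-1)>130)&(abs(z-.045)<.004)&(abs(x)<.06); p=np.polyfit(x[md],z[md],1); print('deck slope',np.degrees(p[0]))
```

```text
hood n 3320 x [-0.0692 -0.0285] y [-0.0158  0.0189] -> seat x -0.0065 y 0.0015 worldz 0.0816
wall n 688 x [0.0282 0.0333] y [-0.0156  0.0182] -> seat x -0.0068 y 0.0013 worldz 0.0765
0.0018867362799157292
439 1.4423008577706642 -0.00016743841230348888
deck slope 0.0010211600194815903
```

{"method": "step_arm", "body": {"moves": [[[0.04,0,0.1],0],[[0.095,0,0.3],0],[[0.095,0,0.5],0],[[0.095,0,0.62],0],[[0.095,0,0.62],0],[[0.095,0,0.62],0]], "claw": 0, "newtons": 20}}

```text
clock: 22.55
position: [0.5309, -0.1228, 0.0604]
tcp_rot: [-179.1, 0.6, 175.0]
ft_force: [-0.1, 0.3, -0.4]
finger_gap: 0.0
```

{"method": "step_arm", "body": {"moves": [[[0,0,0.02],0],[[0,0,0.035],0],[[0,0,0.035],0]]}}

```text
clock: 22.8
position: [0.5312, -0.123, 0.0589]
tcp_rot: [-179.1, 0.7, 175.0]
ft_force: [-5.1, 2.6, 26.4]
finger_gap: 0.004
```

{"method": "step_arm", "body": {"moves": [[[0,0,-0.1],0],[[-0.1,0,-0.4],0],[[-0.1,0,-0.8],0],[[-0.1,0,-0.8],0],[[-0.1,0,-0.8],0],[[-0.1,0,-0.8],0]]}}

```text
clock: 23.3
position: [0.5397, -0.1222, 0.1383]
tcp_rot: [-179.1, 0.6, 175.0]
ft_force: [-0.4, 0.4, -0.6]
finger_gap: -0.0
```

Run:
```python
from h import *
s=snap('wrist','w30'); st=arm.sense(); seat(s,st); print(st['position'],st['clock'])
P=cloud(s); a=tool(s,st); im=s['pixels'].astype(int); z=P[...,2]; r,g,b=im[...,0],im[...,1],im[...,2]
m=(g>1.4*r)&(g>1.4*b)&(z>.066)&(z<.08)&(abs(a[...,1])<.02); c=np.median(a[m][:,1]); k=m&(abs(a[...,1]-c)<.002); print('lat',c,'can/green x max',np.percentile(a[k][:,0],99.5))
x=-(P[...,0]-.5455)*.9962+(P[...,1]+.1237)*.0868
k&=(x>-.018)&(x<.022); p=np.polyfit(x[k],z[k],1); print(k.sum(),'slope',np.degrees(np.arctan(p[0])),'z err',p[1]-.073)
yy=np.array([[x[v][m[v]].mean(),a[v][m[v]][:,1].min()/2+a[v][m[v]][:,1].max()/2] for v in range(480) if m[v].sum()>8]); print('yaw',np.degrees(np.polyfit(yy[:,0],yy[:,1],1)[0]))
```

```text
hood n 240 x [-0.0371 -0.0307] y [-0.0166  0.0182] -> seat x -0.0087 y 0.0008 worldz 0.0815
wall n 606 x [0.0259 0.0309] y [-0.0165  0.0176] -> seat x -0.0091 y 0.0005 worldz 0.0766
[ 0.53906616 -0.12199182  0.13763251] 23.35
lat 0.001351333590237364 can/green x max 0.030699433516572366
422 slope -0.2746461401362948 z err -0.0007086303968540375
yaw 0.06726931873661159
```

View pics/w30.png

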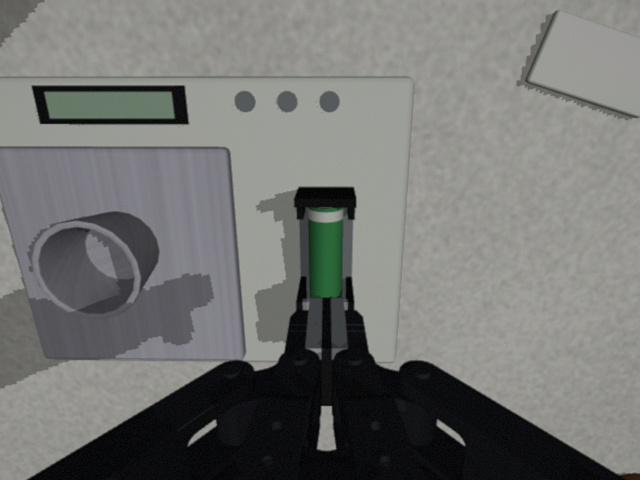

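Run:
```python
from h import *
s=dict(np.load('pics/w30.npz')); st=arm.sense(); a=tool(s,st)-[-.0089,.0006,0]; im=s['pixels']
for v in range(200,230,2): print(v,a[v,326].round(4)[:2],im[v,326])
s0=dict(np.load('pics/side0.npz'));
```

```text
200 [0.0385 0.0007] [15 15 18]
202 [0.0373 0.0007] [17 19 18]
204 [0.0362 0.0007] [15 14 13]
206 [0.0353 0.0007] [22 20 22]
208 [0.0323 0.0007] [46 62 48]
210 [0.0317 0.0007] [ 40 102  55]
212 [0.0305 0.0007] [122 131 120]
214 [0.0293 0.0007] [159 162 156]
216 [0.0278 0.0007] [158 161 155]
218 [0.0267 0.0007] [156 159 151]
220 [0.0256 0.0007] [160 161 156]
222 [0.0242 0.0008] [111 134 114]
224 [0.0233 0.0008] [ 42 101  56]
226 [0.0221 0.0008] [ 42 102  57]
228 [0.0208 0.0008] [ 40 101  55]
```

```bash
python3 -c "
from plant import arm
print(arm.hand_in())"
```

```text
the job is handed in; nothing more can be done
None
```

The green cell is in the scale's battery bay, level between spring and brass contact. I released it and handed the job in at about 23.4 s; no verdict was reported.

**How it went**
- **First grasp:** The gripper closed on air above the cell, because the real fingertips sat about 31–34 mm higher than the reported TCP implied. I corrected for that from the camera depth.
- **Slanting:** The arm can only turn about the vertical, so I tilted the cell in the grip by pressing its nub end on the scale's deck edge. It slipped the first time; I set it on the table, regripped it and tilted it again to about 31°.
- **Fitting:** I slid the flat end under the hood and pushed on the spring at about 30° of slope. The wrist force of 4–5 N implies about 7 mm of spring travel.
- **Levelling:** The first try at levelling slipped, so I let the cell lean on the end wall and regripped it nearer the nub. I then pressed it down against the spring and let go.
- **Final press:** The nub end was still about 1.5° high, so I pushed it down with closed fingertips, at about 26 N.

**Last checks, wrist camera only (calibration good to about 2 mm)**

| Quantity | Measured | Limit |
|---|---|---|
| Slope | -0.3° | 4° |
| Yaw | about 0.1° | 4° |
| Height off seat | -0.7 mm | 3 mm |
| Sideways off seat | under 1 mm | 3 mm |
| Nub tip along the bay | +35 mm | above +30 mm |

The spring travel could not be read directly. The nub position implies about 5 mm, above the 3 mm needed. The gripper was well above the cell and touching nothing. I never touched the spent cell, the cup or the cover on purpose, and they looked undisturbed in the pictures, but I did not measure their positions at the end.

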